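# Cap off, clamps on: fitting out the fume-extractor manifold

### The arm

A 6-joint arm with a two-finger parallel gripper is mounted at the origin on a cart in front of the work surface, level with it; the furniture and walls round the work are solid. World frame = base frame: x ahead of the robot, y to its left, z up, the work surface at z = 0. Lengths are in mm, angles in rad, forces in N, time in s.
With the tool pointing down it reaches from about 400 to 925 mm from the base axis. Payload 3.4 kg.
Tool frame: the origin (TCP) lies on the centre line of the jaws, within the pads' length; the fingertips stand 14 mm ahead of it and the grasp point (between the pads) lies 5 mm behind it; z points along the fingers, y is the line along which they close (so a half turn about z gives the same grasp; the last joint's range is limited). The gripper opens to 85 mm and grips with 20 to 120 N. Pads are 22 mm wide; open, the fingers measure 114 mm over their backs; the gripper's body (76 mm by 85 mm) begins 54 mm behind the grasp point. The pads swing forward as they close: fully open they stand 13 mm farther back than shut.
Start: joints at [-1.345, 0.307, 1.506, -0, 1.328, -0.073], TCP at [169.241, -549.535, 245.305] pointing down, gripper open.
Joint ranges: [-3.12, 3.12], [-1.05, 2.28], [0.14, 2.33], [-1.42, 4.57], [0.1, 2.73], [-2.68, 2.68]. Speed limits (rad/s): [2.57, 2.57, 3.14, 3.14, 3.14, 3.14].

### API

Orientations are given as a rotation vector (axis times angle).
In Python, from cell import bot gives the robot as it stands.
- The arm moves only by the tool carry_out, never from a script. Its argument "plan" is a list of rows, each an object with "offset": the shift along the world's x, y, z in units of 40 mm (1.0 is 40 mm), a list of three; "delta_rot": the turn, a rotation vector about the world's x, y, z in units of 8 degrees (1.0 is 8 degrees), a list of three; "gripper": the finger opening in mm, from 0 to 85.4. In form: [{"offset": [dx, dy, dz], "delta_rot": [wx, wy, wz], "gripper": gripper}, ...]. A call has exactly 10 rows; each row is the pose to reach, as a shift and turn from the pose commanded when the call began; what a row does not reach only later rows make up. A row lasts 1/10 s, in which the tool goes at most 50 mm and 8.59 degrees, less where a joint would pass 70% of its speed; a pose out of reach is approached as far as the arm can. A call with a gripper value outside its range is refused whole. The fingers move at their own pace and stop on an object; "grip_force" is the grip in N (left out, the last holds). Time passes only in rows, so rows that repeat a pose let the fingers close, or fill a call up. It gives the time, the measured TCP pose, the force, the opening and the grip force at its end, in the units of the state.
- bot.sense(): the state, without advancing time (a new reading comes with each control period).
- bot.read_camera(name): name is "scene" or "top"; returns a dict with "frame" (480x640x3 uint8, red, green, blue), "z_map" (480x640 float32, mm along the optical axis (not along the pixel's ray), 0 where there is no reading), "camera_matrix" (3x3 intrinsics, pixels), "view" (4x4, takes a point from world to camera coordinates). Camera axes: x right, y up, looking along -z (the intrinsics and any distortion apply to the point x, -y, -z); pixel columns grow to the right and rows downward; lengths in mm; the calibration is good to about 2 mm. A picture is of the moment at which its call begins.
- bot.sign_off(): hands the job in; it is judged then, once.
The state is a dict: "time_s": time; "qpos": joint angles; "qd": joint speeds; "joint_efforts": joint torques, N m; "eef_pos": TCP position; "tool_rot": TCP orientation; "wrist_force": force on the tool from outside, world axes, zero at the start; "wrist_torque": the same for the moment, N m; "opening": finger opening in mm; "finger_force": force on a finger pad.
Only numpy, scipy, OpenCV 4.12 (cv2) and the standard library are available. Lean on these libraries where they do the work, as an engineer would, in place of code of your own. Each camera call takes 0.05 s, during which the arm holds its last target. There are 200 camera calls.

### The job

Get the bench's fume-extractor manifold ready: unscrew the red cap from its top neck and lay it flat, upright or upside down, in the white tray. Slide each worm-drive clamp that is there over a stub of its own until its band sits round the yellow stripe, standing upright with the knob up, and turn its blue knob clockwise until the band is snug. Leave the phone battery, the blue carton and the jar where they are.

Things in the scene. Friction and masses are not known exactly. Their poses are not given: they have to be found in the camera images.
- manifold: Fume-extractor manifold, bolted down, never moves. Origin: centre of the underside of its grey box, 120 (x) x 200 (y) mm, top 60 mm above the bench; +x from the stubs to the back. It stands in a plywood base board (20 mm thick, 240 mm wide) that runs forward under the stubs to x = -185 mm. Two level barbed stubs leave the front face (x = -60 mm) along -x at y = +50 and -50 mm.
- seat_l (a point): Left stub (manifold y = +50 mm): point on its axis at the middle of the yellow stripe, manifold x = -92 mm, 42.5 mm above the bench (22.5 mm above the board). Axes as the manifold's. Fixed black cuff of 28 mm diameter, x = -63 to -109 mm; yellow stripe 26 mm wide; then a barbed brass tip tapering from 26 to 18 mm diameter, ending at x = -125 mm.
- seat_r (a point): The same point of the right stub (manifold y = -50 mm), which is like the left one. On the board, under each stub, two aluminium strips 77 mm apart, 7 mm high, run along x from -63 to -131 mm, on either side of the stub; they guide the clamp's foot (72 mm wide). Their mouths flare to 93 mm apart at x = -155 mm.
- port (a point): Foot of the threaded brass neck on top of the box: neck axis, at the box's top face (60 mm above the bench), manifold x = -5 mm, y = 0. Neck 28 mm in diameter (35 mm over the thread), 28 mm tall. Axes as the manifold's.
- cap: Red screw cap on the neck, 47 mm in diameter, 33 mm tall, 40 g, white bar on top along x. Origin: centre of its open underside, z up. Right-handed thread, 9 mm rise a turn: unscrews counter-clockwise seen from above, free after about 9.4 rad (13.4 mm of rise); before that it lifts no more than about 2 mm. Stays where it is left on the thread.
- tray: White open tray, loose, 250 g, 100 x 100 mm, walls 4 mm thick and 12 mm high, floor about 4 mm thick. Origin: centre of its underside.
- clamp_a: First worm-drive clamp (both alike; may be absent), 150 g, standing on a flat foot 56 mm along x, 72 mm along y, 5 mm thick. Origin: underside of the foot, below the band's axis; z up. Band: steel loop, axis along x, 12 mm wide, 3 mm thick, inner diameter 34 mm open, inner bottom at z = 6, outer top at 43 mm. Goes on either way round. Worm housing and upright screw at y = +27 mm.
- clamp_a_ring (a point): Point 20 mm above clamp_a's origin: it lies on the stub's axis once the band is snug. Loose, foot on the base board, it is 2.5 mm below the stub's axis; the open band then clears the cuff by 2.5 mm below, 3.5 mm above and 3 mm at the sides.
- clamp_a_knob (a point): Point on the axis of clamp_a's round ribbed blue thumb knob at the height to grip: 65 mm above the foot's underside, y = +27 mm of the clamp. The knob, 20 mm in diameter, spans 48 to 70 mm above the foot's underside; grip it at any yaw; the clamp can be carried by it. This point turns with the knob.
- clamp_a_screw (a joint): Angle of clamp_a's screw (rad), grows as the knob turns clockwise seen from above; each radian closes the band 1.33 mm (upper half comes down to the lower). 0 to 0.5 at the start (open); stop at 5.4; on a stub snug at about 4.6 (4.2 to 4.8), where it stiffens (the foot rises 2.5 mm off the board on the way). Stays where it is left (friction 0.012 N m).
- clamp_b: Second worm-drive clamp (both alike; may be absent), 150 g, standing on a flat foot 56 mm along x, 72 mm along y, 5 mm thick. Origin: underside of the foot, below the band's axis; z up. Band: steel loop, axis along x, 12 mm wide, 3 mm thick, inner diameter 34 mm open, inner bottom at z = 6, outer top at 43 mm. Goes on either way round. Worm housing and upright screw at y = +27 mm.
- clamp_b_ring (a point): Point 20 mm above clamp_b's origin: it lies on the stub's axis once the band is snug. Loose, foot on the base board, it is 2.5 mm below the stub's axis; the open band then clears the cuff by 2.5 mm below, 3.5 mm above and 3 mm at the sides.
- clamp_b_knob (a point): Point on the axis of clamp_b's round ribbed blue thumb knob at the height to grip: 65 mm above the foot's underside, y = +27 mm of the clamp. The knob, 20 mm in diameter, spans 48 to 70 mm above the foot's underside; grip it at any yaw; the clamp can be carried by it. This point turns with the knob.
- clamp_b_screw (a joint): Angle of clamp_b's screw (rad), grows as the knob turns clockwise seen from above; each radian closes the band 1.33 mm (upper half comes down to the lower). 0 to 0.5 at the start (open); stop at 5.4; on a stub snug at about 4.6 (4.2 to 4.8), where it stiffens (the foot rises 2.5 mm off the board on the way). Stays where it is left (friction 0.012 N m).
- battery: Dark blue phone battery, 54 x 38 x 6 mm, a bystander. Origin: centre of its underside.
- blue_carton: Small blue carton, 56 x 28 x 24 mm, a bystander. Origin: centre of its underside.
- jar: Small jar with a green lid, 34 mm across, 38 mm tall, a bystander. Origin: centre of its underside.
Things that resemble listed ones, but are neither listed nor needed, are in the scene too. Leave any green look-alike of the clamp_b alone. Leave any pink look-alike of the cap alone.

How it is judged:
By the outcome, as a careful person would: the job done as asked, in the order asked, and still so for the second after the job is handed in, with the robot touching nothing.
Of clamp_a, clamp_b only 1 to 2 are there at a start; the rules pass over those that are not, and their reading is None.
At some moment in a run one of clamp_a, clamp_b, tray may be knocked a few centimetres aside while the robot is not near it.
It also fails if it takes over 210 s, if anything falls off the work surface, if the arm or the gripper's body presses on something with over 40 N, if the wrist force passes 120 N, or if a joint passes its speed limit or range.

## Working session

There is one attempt and no reset: what is moved stays moved. The work goes in short steps, Python scripts to look and compute and a tool call to move; the robot and the scene stay as the last step left them, time stands still between calls to the robot, and variables do not carry over. Pictures are saved under pics/ and viewed, at most 14 in all, crops included, and the job is handed in when it is done.

Besides the shell and the picture viewer there is one more tool, called after "Request:" by a JSON object that holds its "method" and its "body", one argument or row to a line. carry_out: Moves the arm, as the interface text tells. Its arguments: {"type":"object","properties":{"plan":{"type":"array","items":{"type":"object","properties":{"offset":{"type":"array","items":{"type":"number"}},"delta_rot":{"type":"array","items":{"type":"number"}},"gripper":{"type":"number"}}}},"grip_force":{"type":"number"}},"required":["plan"]}

```bash
ls; mkdir -p pics
python3 - <<'E'
from cell import bot
import cv2, numpy as np
for n in("scene","top"):
    c=bot.read_camera(n); cv2.imwrite(f"pics/{n}0.png",c["frame"][:,:,::-1]); np.savez(f"{n}0.npz",**c)
    print(n,c["camera_matrix"],c["view"])
print(bot.sense())
E
```

```text
pics
scene [[551.35299914   0.         314.43128197]
 [  0.         551.35299914 232.4160383 ]
 [  0.           0.           1.        ]] [[-7.81710733e-01 -6.23531463e-01  1.16980540e-02  5.02930225e+02]
 [ 3.56650059e-01 -4.31581190e-01  8.28576135e-01 -2.12163505e+02]
 [-5.11594630e-01  6.51878970e-01  5.59754181e-01 -1.55551162e+03]
 [ 0.00000000e+00  0.00000000e+00  0.00000000e+00  1.00000000e+00]]
top [[492.42572616   0.         310.54648469]
 [  0.         492.42572616 238.66843988]
 [  0.           0.           1.        ]] [[-1.87696684e-03 -9.99986857e-01  4.77104126e-03  1.40050859e+02]
 [ 9.92713947e-01 -1.28845486e-03  1.20488003e-01 -5.60689192e+02]
 [-1.20480272e-01  4.96243119e-03  9.92703318e-01 -1.23258316e+03]
 [ 0.00000000e+00  0.00000000e+00  0.00000000e+00  1.00000000e+00]]
{'time_s': 0.1, 'qpos': array([-1.34550311e+00,  3.07482244e-01,  1.50752685e+00, -2.32338383e-05,
        1.32841566e+00, -7.34910106e-02]), 'qd': array([-1.46866904e-03, -2.75724474e-03, -4.00440394e-03,  6.37515185e-05,
        4.26476187e-03,  6.95812752e-04]), 'joint_efforts': array([-1.72525952e-04, -4.58531606e+01, -2.52607673e+01, -3.86010106e-05,
        5.64234972e-03,  3.11751444e-05]), 'eef_pos': array([ 169.09592985, -548.94806316,  244.48827411]), 'tool_rot': array([-3.10479467e+00, -4.67322408e-01,  2.53393660e-04]), 'wrist_force': array([-0.18320476,  0.42317275, -0.32685469]), 'wrist_torque': array([-0.0367486 , -0.03723407, -0.01349478]), 'finger_force': 0.0, 'opening': 85.24927586353974}
```

View pics/scene0.png

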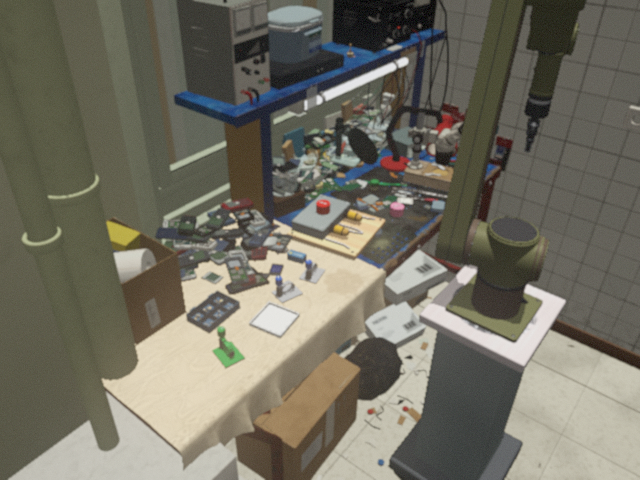

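View pics/top0.png

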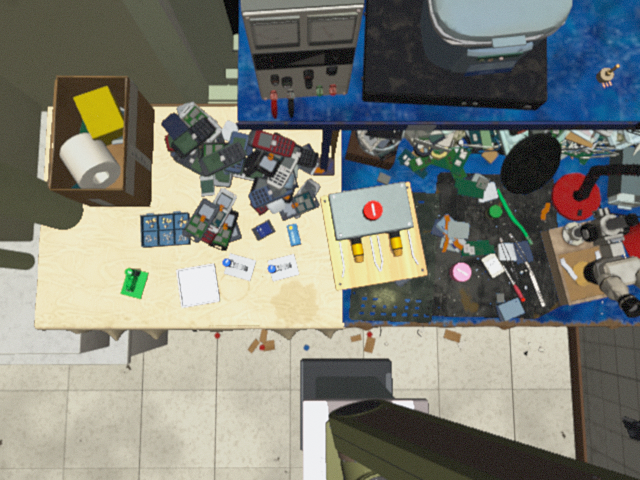

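Scene: the red cap is at top-view (373,210), the two blue-knob clamps at about (238,266) and (283,267), and the tray at (198,286). Look-alikes are the green clamp at (133,283) and the pink cap at (461,272). Bystanders are the battery at (263,229), the carton at (294,235) and the jar, probably at (495,212). I'll check my choice in one close crop.

```bash
cat > h.py <<'E'
import numpy as np, cv2
from cell import bot
def cam(n):
    c=bot.read_camera(n); c["n"]=n; return c
def ray(c,u,v):
    K=c["camera_matrix"];V=c["view"];R=V[:3,:3];t=V[:3,3]
    d=np.array([(u-K[0,2])/K[0,0],-(v-K[1,2])/K[1,1],-1.]); return -R.T@t,R.T@d
def onz(c,u,v,z):
    o,d=ray(c,u,v); return o+d*(z-o[2])/d[2]
def proj(c,P):
    V=c["view"];K=c["camera_matrix"];p=V[:3,:3]@np.asarray(P,float)+V[:3,3]
    return K[0,2]-K[0,0]*p[0]/p[2], K[1,2]+K[1,1]*p[1]/p[2]
def deproj(c):   # world point for each pixel from depth
    K=c["camera_matrix"];V=c["view"];z=c["z_map"];v,u=np.mgrid[0:480,0:640]
    p=np.stack([(u-K[0,2])/K[0,0]*z,-(v-K[1,2])/K[1,1]*z,-z],-1)
    return (p-V[:3,3])@V[:3,:3]
def crop(c,x0,x1,y0,y1,k,f): cv2.imwrite(f,cv2.resize(c["frame"][y0:y1,x0:x1,::-1],None,fx=k,fy=k,interpolation=cv2.INTER_CUBIC))
def blobs(c,lo,hi,box,amin=10):
    h=cv2.cvtColor(c["frame"],cv2.COLOR_RGB2HSV);m=cv2.inRange(h,lo,hi);k=np.zeros_like(m);x0,x1,y0,y1=box;k[y0:y1,x0:x1]=255
    n,l,s,ce=cv2.connectedComponentsWithStats(m&k); return [(ce[i],s[i],l==i) for i in range(1,n) if s[i,4]>=amin]
E
python3 - <<'E'
from h import *
c=dict(np.load("top0.npz"))
crop(c,170,430,180,310,3,"pics/crop0.png")
P=deproj(c)
for nm,lo,hi,b in [("blue",(95,100,60),(130,255,255),(205,310,215,285)),("red",(0,150,90),(8,255,255),(350,395,190,230)),("yel",(15,150,120),(35,255,255),(345,410,230,265)),("tray",(0,0,215),(180,25,255),(170,225,255,312))]:
    for ce,s,m in blobs(c,lo,hi,b,8):
        print(nm,ce.round(1),s, np.median(P[m],0).round(1), P[m][:,2].max().round(1))
E
```

```text
blue [263.7 229.5] [256 222  16  16 145] [588.7 262.    3.2] 1290.5
blue [294.2 235.1] [288 224  12  22 135] [571.6 179.5  21.6] 28.0
blue [226.2 262.4] [223 259   8   7  42] [497.5 349.8  67. ] 70.9
blue [271.5 268.8] [268 265   8   8  44] [481.2 235.4  66. ] 71.7
red [372.2 210.3] [363 201  19  19 236] [624.2 -10.5  93.6] 1290.5
yel [396.2 245.4] [390 237  12  19 171] [542.2 -77.2  53.8] 1290.5
yel [357.6 251.4] [352 243  12  19 166] [526.8  20.   53.6] 1290.5
tray [197.7 285.3] [ 176  263   43   45 1457] [443.5 433.2   1.7] 1290.5
```

View pics/crop0.png

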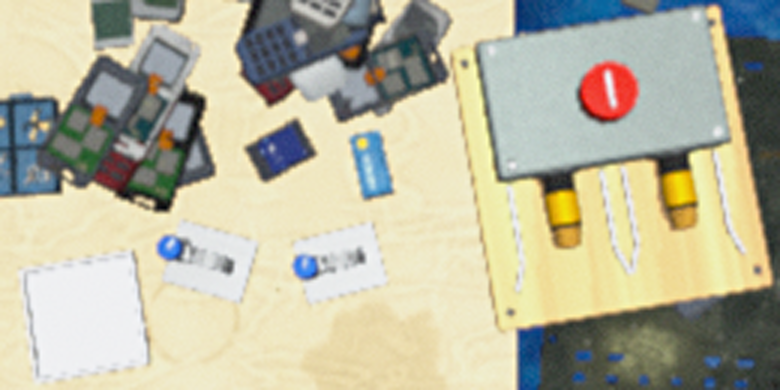

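Crop: both clamps are genuine, with blue knobs at crop (172,248) and (306,266), so image (227,262) and (272,269). The red cap is at crop (608,92). Next I'll measure the manifold and clamp poses.

```bash
cat >> h.py <<'E'
def manifold(c):
    P=deproj(c)
    r=blobs(c,(0,150,90),(8,255,255),(330,430,170,250),60)
    s=sorted([b for b in blobs(c,(18,150,120),(35,255,255),(340,415,228,270),80)],key=lambda b:b[0][0])
    return r,s
def knobs(c,box=(205,430,180,300)):
    out=[]
    for ce,s,m in blobs(c,(100,130,60),(125,255,255),box,15):
        out.append((ce.round(1),s[4],onz(c,*ce,70).round(1)))
    return out
E
python3 - <<'E'
from h import *
c=dict(np.load("top0.npz")); s=dict(np.load("scene0.npz"))
P=deproj(c); print("cam",ray(c,0,0)[0])
# box top by height
m=((P[...,2]>56)&(P[...,2]<64)).astype(np.uint8); m[:, :325]=0; m[:,425:]=0; m[:170]=0; m[265:]=0
m=cv2.morphologyEx(m,cv2.MORPH_OPEN,np.ones((5,5)))
m=cv2.morphologyEx(m,cv2.MORPH_CLOSE,np.ones((25,25)))
v,u=np.nonzero(m); Q=np.array([onz(c,a,b,60) for a,b in zip(u,v)])[:,:2].astype(np.float32)
print("box",cv2.minAreaRect(Q))
r,st=manifold(c)
for b in r: print("cap",b[0],onz(c,*b[0],94))
for b in st: print("stripe",b[0],onz(c,*b[0],56))
print(knobs(c))
# clamp feet : points z 2..9
h=cv2.cvtColor(c["frame"],cv2.COLOR_RGB2HSV)
w=cv2.inRange(h,(0,0,190),(180,30,255)); 
for x0,x1,y0,y1 in [(218,258,250,285),(262,302,250,285)]:
    k=np.zeros_like(w);k[y0:y1,x0:x1]=w[y0:y1,x0:x1]; k=cv2.morphologyEx(k,cv2.MORPH_CLOSE,np.ones((5,5)))
    cs=max(cv2.findContours(k,0,1)[0],key=cv2.contourArea)[:,0]
    print("foot",cv2.minAreaRect(np.array([onz(c,a,b,5)[:2] for a,b in cs],np.float32)))
k=np.zeros_like(w);k[255:312,170:225]=w[255:312,170:225]
cs=max(cv2.findContours(k,0,1)[0],key=cv2.contourArea)[:,0]; print("tray",cv2.minAreaRect(np.array([onz(c,a,b,12)[:2] for a,b in cs],np.float32)))
# scene: red and knobs triangulated
def tri(p,q):
    o1,d1=ray(c,*p);o2,d2=ray(s,*q);A=np.stack([d1,-d2],1);x=np.linalg.lstsq(A,o2-o1,rcond=None)[0];a=o1+d1*x[0];b=o2+d2*x[1];return (a+b)/2,np.linalg.norm(a-b)
sr=[b for b in blobs(s,(0,150,90),(8,255,255),(300,345,190,225),20)]
print([b[0] for b in sr], [tri(r[0][0],b[0]) for b in sr])
for b in blobs(s,(100,130,60),(125,255,255),(265,330,245,300),5): print(b[0],b[1][4],[tri(k[0],b[0]) for k in knobs(c)])
E
```

```text
cam [ 408.36489675  145.44320447 1290.47752805]
box ((630.4599609375, -14.59210205078125), (118.05128479003906, 197.75482177734375), 11.446460723876953)
cap [372.23305085 210.30508475] [623.84612494 -12.81238163  94.        ]
stripe [357.61212121 251.36363636] [525.82528849  20.79024091  56.        ]
stripe [396.23391813 245.38011696] [540.84787614 -76.91272615  56.        ]
[(array([358.5, 183.8]), np.int32(309), array([696.4,  17.6,  70. ])), (array([416.5, 184.9]), np.int32(281), array([ 693.3, -129.4,   70. ])), (array([264. , 229.3]), np.int32(114), array([580.2, 255.8,  70. ])), (array([294.6, 235.5]), np.int32(91), array([564.5, 179.1,  70. ])), (array([226.5, 262.6]), np.int32(35), array([497., 348.,  70.])), (array([271.3, 268.9]), np.int32(35), array([481.1, 236.7,  70. ])), (array([346.4, 294.2]), np.int32(79), array([418.5,  51.2,  70. ])), (array([364., 298.]), np.int32(15), array([409.2,   8. ,  70. ]))]
foot ((492.76776123046875, 330.7928771972656), (85.13900756835938, 57.11880111694336), 73.94092559814453)
foot ((489.19293212890625, 210.82415771484375), (57.13747024536133, 73.21012878417969), 14.729595184326172)
tray ((443.2090759277344, 431.6541442871094), (102.52377319335938, 102.66606140136719), 9.866994857788086)
[array([322.90384615, 204.75      ])] [(array([622.57709744, -14.19563226,  91.87807293]), np.float64(3.95990938903571))]
```

Request:
{"method": "carry_out", "body": {
  "plan": [
    {"offset": [1, 1.2, 0], "delta_rot": [0, 0, -1], "gripper": 85},
    {"offset": [2, 2.4, 0], "delta_rot": [0, 0, -2], "gripper": 85},
    {"offset": [3, 3.5, 0], "delta_rot": [0, 0, -3], "gripper": 85},
    {"offset": [3.8, 4.4, 0], "delta_rot": [0, 0, -4], "gripper": 85},
    {"offset": [4.6, 5.3, 0], "delta_rot": [0, 0, -5], "gripper": 85},
    {"offset": [5.4, 6.2, 0], "delta_rot": [0, 0, -6], "gripper": 85},
    {"offset": [6.1, 7, 0], "delta_rot": [0, 0, -7], "gripper": 85},
    {"offset": [6.8, 7.8, 0], "delta_rot": [0, 0, -8], "gripper": 85},
    {"offset": [7.4, 8.5, 0], "delta_rot": [0, 0, -9], "gripper": 85},
    {"offset": [7.4, 8.5, 0], "delta_rot": [0, 0, -9.4], "gripper": 85}
  ]
}}

```text
time_s: 1.1
eef_pos: [466.2, -207.5, 245.0]
tool_rot: [-2.743, 1.531, 0.001]
wrist_force: [0.2, -0.2, 0.4]
opening: 85.3
finger_force: 0.0
```

```bash
cat >> h.py <<'E'
from scipy.spatial.transform import Rotation as Ro
def st():
    s=bot.sense(); R=Ro.from_rotvec(s["tool_rot"]).as_matrix()
    print("t",round(s["time_s"],1),"pos",s["eef_pos"].round(1),"yawx",round(np.degrees(np.arctan2(R[1,0],R[0,0])),1),"tilt",round(np.degrees(np.arccos(-R[2,2])),2),"J",s["qpos"].round(2),"F",s["wrist_force"].round(1),"T",s["wrist_torque"].round(2),"op",round(s["opening"],1),"ff",round(s["finger_force"],1)); return s
def to(x,y,z,yaw=None):
    s=st(); print("units to go",((np.array([x,y,z])-s["eef_pos"])/40).round(2))
E
python3 -c "
from h import *
to(624,-13,150)"
```

```text
t 1.1 pos [ 466.2 -207.5  245. ] yawx -58.3 tilt 0.03 J [-0.5   0.22  1.64  0.    1.29  2.09] F [ 0.2 -0.2  0.4] T [-0.01  0.02 -0.03] op 85.3 ff 0.0
units to go [ 3.94  4.86 -2.38]
```

Request:
{"method": "carry_out", "body": {
  "plan": [
    {"offset": [0.8, 1, -0.2], "delta_rot": [0, 0, 0], "gripper": 85},
    {"offset": [1.7, 2.1, -0.7], "delta_rot": [0, 0, 0], "gripper": 85},
    {"offset": [2.6, 3.2, -1.2], "delta_rot": [0, 0, 0], "gripper": 85},
    {"offset": [3.4, 4.2, -1.7], "delta_rot": [0, 0, 0], "gripper": 85},
    {"offset": [3.97, 4.91, -2.1], "delta_rot": [0, 0, 0], "gripper": 85},
    {"offset": [3.97, 4.91, -2.6], "delta_rot": [0, 0, 0], "gripper": 75},
    {"offset": [3.97, 4.91, -3.2], "delta_rot": [0, 0, 0], "gripper": 70},
    {"offset": [3.97, 4.91, -3.7], "delta_rot": [0, 0, 0], "gripper": 65},
    {"offset": [3.97, 4.91, -4.05], "delta_rot": [0, 0, 0], "gripper": 65},
    {"offset": [3.97, 4.91, -4.05], "delta_rot": [0, 0, 0], "gripper": 65}
  ]
}}

```text
time_s: 2.1
eef_pos: [622.1, -13.0, 80.8]
tool_rot: [2.745, -1.524, -0.008]
wrist_force: [0.9, 0.1, -0.4]
opening: 64.7
finger_force: 0.0
```

```bash
python3 -c "
from h import *
to(624,-13,82); c=cam('scene'); crop(c,240,400,150,270,5,'pics/s1.png')"
```

```text
t 2.1 pos [622.1 -13.   80.8] yawx -58.1 tilt 0.3 J [-0.09  0.53  1.6  -0.    1.02  2.5 ] F [ 0.9  0.1 -0.4] T [ 0.02  0.02 -0.01] op 64.7 ff 0.0
units to go [ 0.05 -0.    0.03]
```

View pics/s1.png

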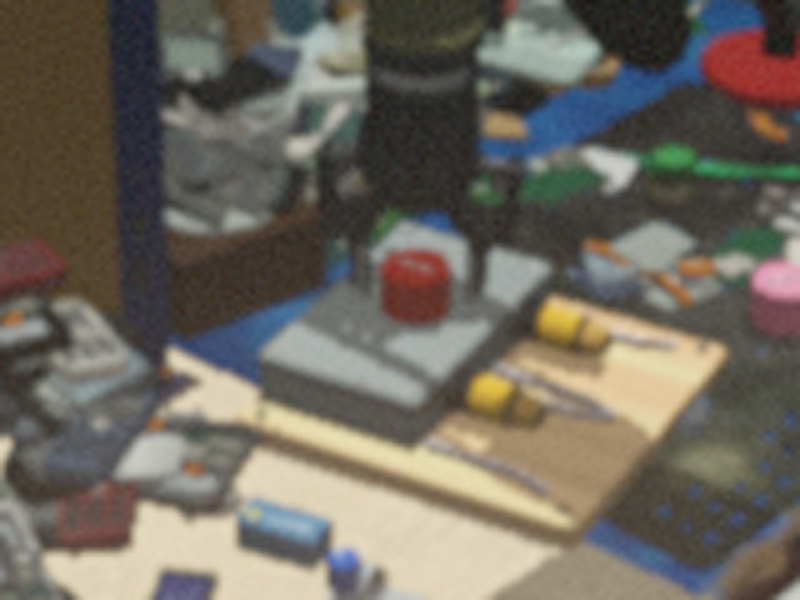

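The cap at crop (415,285) sits between the fingers. I'll grip it and unscrew.

Request:
{"method": "carry_out", "body": {
  "plan": [
    {"offset": [0, 0, 0], "delta_rot": [0, 0, 0], "gripper": 55},
    {"offset": [0, 0, 0], "delta_rot": [0, 0, 0], "gripper": 45},
    {"offset": [0, 0, 0], "delta_rot": [0, 0, 0], "gripper": 40},
    {"offset": [0, 0, 0], "delta_rot": [0, 0, 0], "gripper": 40},
    {"offset": [0, 0, 0], "delta_rot": [0, 0, 0], "gripper": 40},
    {"offset": [0, 0, 0], "delta_rot": [0, 0, 0], "gripper": 40},
    {"offset": [0, 0, 0], "delta_rot": [0, 0, 0], "gripper": 40},
    {"offset": [0, 0, 0], "delta_rot": [0, 0, 0], "gripper": 40},
    {"offset": [0, 0, 0], "delta_rot": [0, 0, 0], "gripper": 40},
    {"offset": [0, 0, 0], "delta_rot": [0, 0, 0], "gripper": 40}
  ],
  "grip_force": 40
}}

```text
time_s: 3.15
eef_pos: [625.1, -13.4, 84.6]
tool_rot: [-2.746, 1.524, -0.004]
wrist_force: [-0.2, -0.7, 6.1]
opening: 46.3
finger_force: 41.2
```

```bash
python3 -c "
from h import *
st()"
```

```text
t 3.1 pos [625.1 -13.4  84.6] yawx -58.1 tilt 0.16 J [-0.09  0.52  1.59 -0.    1.02  2.5 ] F [-0.2 -0.7  6.1] T [-0.12  0.01 -0.04] op 46.3 ff 41.2
```

Request:
{"method": "carry_out", "body": {
  "plan": [
    {"offset": [0, 0, 0.005], "delta_rot": [0, 0, 1], "gripper": 40},
    {"offset": [0, 0, 0.01], "delta_rot": [0, 0, 2], "gripper": 40},
    {"offset": [0, 0, 0.015], "delta_rot": [0, 0, 3], "gripper": 40},
    {"offset": [0, 0, 0.02], "delta_rot": [0, 0, 4], "gripper": 40},
    {"offset": [0, 0, 0.025], "delta_rot": [0, 0, 5], "gripper": 40},
    {"offset": [0, 0, 0.03], "delta_rot": [0, 0, 6], "gripper": 40},
    {"offset": [0, 0, 0.035], "delta_rot": [0, 0, 7], "gripper": 40},
    {"offset": [0, 0, 0.04], "delta_rot": [0, 0, 8], "gripper": 40},
    {"offset": [0, 0, 0.045], "delta_rot": [0, 0, 9], "gripper": 40},
    {"offset": [0, 0, 0.05], "delta_rot": [0, 0, 10], "gripper": 40}
  ]
}}

```text
time_s: 4.15
eef_pos: [623.0, -14.5, 86.3]
tool_rot: [3.081, 0.606, -0.003]
wrist_force: [-3.2, -4.2, 7.9]
opening: 46.6
finger_force: 41.2
```

```bash
python3 -c "
from h import *
st()"
```

```text
t 4.2 pos [623.  -14.5  86.3] yawx 22.3 tilt 0.15 J [-0.09  0.52  1.59 -0.    1.03  1.09] F [-3.2 -4.2  7.9] T [-0.91  0.59 -0.16] op 46.6 ff 41.2
```

Request:
{"method": "carry_out", "body": {
  "plan": [
    {"offset": [0, 0, 0.005], "delta_rot": [0, 0, 1], "gripper": 40},
    {"offset": [0, 0, 0.01], "delta_rot": [0, 0, 2], "gripper": 40},
    {"offset": [0, 0, 0.015], "delta_rot": [0, 0, 3], "gripper": 40},
    {"offset": [0, 0, 0.02], "delta_rot": [0, 0, 4], "gripper": 40},
    {"offset": [0, 0, 0.025], "delta_rot": [0, 0, 5], "gripper": 40},
    {"offset": [0, 0, 0.03], "delta_rot": [0, 0, 6], "gripper": 40},
    {"offset": [0, 0, 0.035], "delta_rot": [0, 0, 7], "gripper": 40},
    {"offset": [0, 0, 0.04], "delta_rot": [0, 0, 8], "gripper": 40},
    {"offset": [0, 0, 0.045], "delta_rot": [0, 0, 9], "gripper": 40},
    {"offset": [0, 0, 0.05], "delta_rot": [0, 0, 10], "gripper": 40}
  ]
}}

```text
time_s: 5.15
eef_pos: [623.8, -15.0, 88.1]
tool_rot: [1.97, 2.445, -0.004]
wrist_force: [-2.7, -5.4, 4.7]
opening: 46.4
finger_force: 41.1
```

Request:
{"method": "carry_out", "body": {
  "plan": [
    {"offset": [0, 0, 0.005], "delta_rot": [0, 0, 1], "gripper": 40},
    {"offset": [0, 0, 0.01], "delta_rot": [0, 0, 2], "gripper": 40},
    {"offset": [0, 0, 0.015], "delta_rot": [0, 0, 3], "gripper": 40},
    {"offset": [0, 0, 0.02], "delta_rot": [0, 0, 4], "gripper": 40},
    {"offset": [0, 0, 0.025], "delta_rot": [0, 0, 5], "gripper": 40},
    {"offset": [0, 0, 0.03], "delta_rot": [0, 0, 6], "gripper": 40},
    {"offset": [0, 0, 0.035], "delta_rot": [0, 0, 7], "gripper": 40},
    {"offset": [0, 0, 0.04], "delta_rot": [0, 0, 8], "gripper": 40},
    {"offset": [0, 0, 0.045], "delta_rot": [0, 0, 9], "gripper": 40},
    {"offset": [0, 0, 0.05], "delta_rot": [0, 0, 10], "gripper": 40}
  ]
}}

```text
time_s: 6.15
eef_pos: [624.8, -14.4, 90.5]
tool_rot: [-0.061, 3.139, -0.003]
wrist_force: [0.1, -3.0, 5.7]
opening: 46.3
finger_force: 41.2
```

Request:
{"method": "carry_out", "body": {
  "plan": [
    {"offset": [0, 0, 0.005], "delta_rot": [0, 0, 1], "gripper": 40},
    {"offset": [0, 0, 0.01], "delta_rot": [0, 0, 2], "gripper": 40},
    {"offset": [0, 0, 0.015], "delta_rot": [0, 0, 3], "gripper": 40},
    {"offset": [0, 0, 0.02], "delta_rot": [0, 0, 4], "gripper": 40},
    {"offset": [0, 0, 0.025], "delta_rot": [0, 0, 5], "gripper": 40},
    {"offset": [0, 0, 0.03], "delta_rot": [0, 0, 6], "gripper": 40},
    {"offset": [0, 0, 0.03], "delta_rot": [0, 0, 6], "gripper": 40},
    {"offset": [0, 0, 0.03], "delta_rot": [0, 0, 6], "gripper": 65},
    {"offset": [0, 0, 0.03], "delta_rot": [0, 0, 6], "gripper": 65},
    {"offset": [0, 0, 0.03], "delta_rot": [0, 0, 6], "gripper": 65}
  ]
}}

```text
time_s: 7.15
eef_pos: [623.5, -13.0, 90.0]
tool_rot: [1.325, -2.847, -0.001]
wrist_force: [0.5, 0.0, 0.2]
opening: 64.7
finger_force: 0.0
```

```bash
python3 -c "
from h import *
st(); c=cam('scene'); crop(c,280,360,170,230,8,'pics/s2.png')
b=[x for x in blobs(c,(0,150,90),(8,255,255),(300,345,180,225),20)]; print([(x[0],x[1]) for x in b])
c=np.load('scene0.npz'); b=[x for x in blobs(c,(0,150,90),(8,255,255),(300,345,180,225),20)]; print([(x[0],x[1]) for x in b])
"
```

```text
t 7.2 pos [623.5 -13.   90. ] yawx -130.1 tilt 0.07 J [-0.09  0.52  1.59  0.    1.04 -2.53] F [0.5 0.  0.2] T [-0.   -0.01 -0.  ] op 64.7 ff 0.0
[(array([319.46428571, 201.46428571]), array([317, 198,   5,   9,  28], dtype=int32))]
[(array([322.90384615, 204.75      ]), array([317, 201,  12,   8,  52], dtype=int32))]
```

View pics/s2.png

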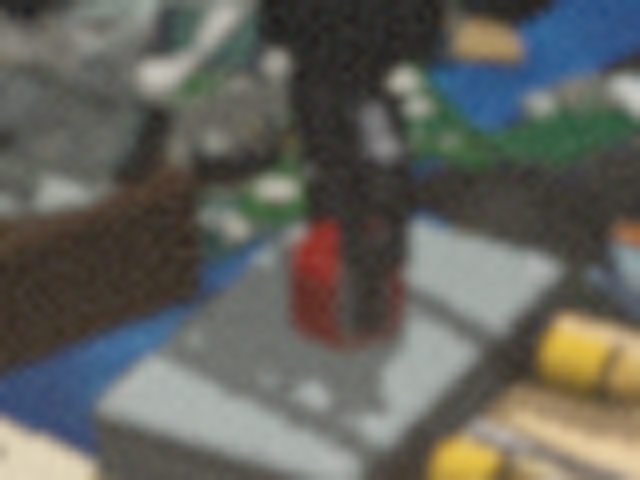

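Request:
{"method": "carry_out", "body": {
  "plan": [
    {"offset": [0, 0, 0], "delta_rot": [0, 0, -1], "gripper": 65},
    {"offset": [0, 0, 0], "delta_rot": [0, 0, -2], "gripper": 65},
    {"offset": [0, 0, 0], "delta_rot": [0, 0, -3], "gripper": 65},
    {"offset": [0, 0, 0], "delta_rot": [0, 0, -4], "gripper": 65},
    {"offset": [0, 0, 0], "delta_rot": [0, 0, -5], "gripper": 65},
    {"offset": [0, 0, 0], "delta_rot": [0, 0, -6], "gripper": 65},
    {"offset": [0, 0, 0], "delta_rot": [0, 0, -7], "gripper": 65},
    {"offset": [0, 0, 0], "delta_rot": [0, 0, -8], "gripper": 65},
    {"offset": [0, 0, 0], "delta_rot": [0, 0, -9], "gripper": 65},
    {"offset": [0, 0, 0], "delta_rot": [0, 0, -10], "gripper": 65}
  ]
}}

```text
time_s: 8.2
eef_pos: [623.7, -13.0, 90.1]
tool_rot: [-0.824, -3.031, 0.0]
wrist_force: [-0.4, -0.4, 0.4]
opening: 65.1
finger_force: 0.0
```

Request:
{"method": "carry_out", "body": {
  "plan": [
    {"offset": [0, 0, 0], "delta_rot": [0, 0, -1], "gripper": 65},
    {"offset": [0, 0, 0], "delta_rot": [0, 0, -2], "gripper": 65},
    {"offset": [0, 0, 0], "delta_rot": [0, 0, -3], "gripper": 65},
    {"offset": [0, 0, 0], "delta_rot": [0, 0, -4], "gripper": 65},
    {"offset": [0, 0, 0], "delta_rot": [0, 0, -5], "gripper": 65},
    {"offset": [0, 0, 0], "delta_rot": [0, 0, -6], "gripper": 65},
    {"offset": [0, 0, 0], "delta_rot": [0, 0, -7], "gripper": 65},
    {"offset": [0, 0, 0], "delta_rot": [0, 0, -8], "gripper": 65},
    {"offset": [0, 0, 0], "delta_rot": [0, 0, -9], "gripper": 65},
    {"offset": [0, 0, 0], "delta_rot": [0, 0, -10], "gripper": 65}
  ]
}}

```text
time_s: 9.2
eef_pos: [623.7, -13.0, 90.1]
tool_rot: [-2.579, -1.792, 0.001]
wrist_force: [0.5, -1.1, 0.3]
opening: 65.0
finger_force: 0.0
```

Request:
{"method": "carry_out", "body": {
  "plan": [
    {"offset": [0, 0, 0], "delta_rot": [0, 0, -1], "gripper": 65},
    {"offset": [0, 0, 0], "delta_rot": [0, 0, -2], "gripper": 65},
    {"offset": [0, 0, 0], "delta_rot": [0, 0, -3], "gripper": 65},
    {"offset": [0, 0, 0], "delta_rot": [0, 0, -4], "gripper": 65},
    {"offset": [0, 0, 0], "delta_rot": [0, 0, -5], "gripper": 65},
    {"offset": [0, 0, 0], "delta_rot": [0, 0, -6], "gripper": 65},
    {"offset": [0, 0, 0], "delta_rot": [0, 0, -7], "gripper": 65},
    {"offset": [0, 0, 0], "delta_rot": [0, 0, -8], "gripper": 65},
    {"offset": [0, 0, 0], "delta_rot": [0, 0, -9], "gripper": 65},
    {"offset": [0, 0, 0], "delta_rot": [0, 0, -10], "gripper": 65}
  ]
}}

```text
time_s: 10.2
eef_pos: [623.7, -13.0, 90.1]
tool_rot: [-3.129, 0.285, 0.001]
wrist_force: [-0.4, 0.3, 0.3]
opening: 64.8
finger_force: 0.0
```

Request:
{"method": "carry_out", "body": {
  "plan": [
    {"offset": [0, 0, 0], "delta_rot": [0, 0, -1], "gripper": 65},
    {"offset": [0, 0, 0], "delta_rot": [0, 0, -2], "gripper": 65},
    {"offset": [0, 0, 0], "delta_rot": [0, 0, -3], "gripper": 65},
    {"offset": [0, 0, 0], "delta_rot": [0, 0, -4], "gripper": 65},
    {"offset": [0, 0, 0], "delta_rot": [0, 0, -5], "gripper": 65},
    {"offset": [0, 0, 0], "delta_rot": [0, 0, -5], "gripper": 45},
    {"offset": [0, 0, 0], "delta_rot": [0, 0, -5], "gripper": 40},
    {"offset": [0, 0, 0], "delta_rot": [0, 0, -5], "gripper": 40},
    {"offset": [0, 0, 0], "delta_rot": [0, 0, -5], "gripper": 40},
    {"offset": [0, 0, 0], "delta_rot": [0, 0, -5], "gripper": 40}
  ]
}}

```text
time_s: 11.2
eef_pos: [624.0, -13.1, 90.6]
tool_rot: [2.847, -1.329, -0.0]
wrist_force: [-0.0, 0.2, 2.1]
opening: 46.7
finger_force: 40.7
```

```bash
python3 -c "
from h import *
st()"
```

```text
t 11.2 pos [624.  -13.1  90.6] yawx -50.0 tilt 0.0 J [-0.09  0.52  1.59  0.    1.04  2.36] F [-0.   0.2  2.1] T [ 0.03  0.1  -0.05] op 46.7 ff 40.7
```

Request:
{"method": "carry_out", "body": {
  "plan": [
    {"offset": [0, 0, 0.005], "delta_rot": [0, 0, 1], "gripper": 40},
    {"offset": [0, 0, 0.01], "delta_rot": [0, 0, 2], "gripper": 40},
    {"offset": [0, 0, 0.015], "delta_rot": [0, 0, 3], "gripper": 40},
    {"offset": [0, 0, 0.02], "delta_rot": [0, 0, 4], "gripper": 40},
    {"offset": [0, 0, 0.025], "delta_rot": [0, 0, 5], "gripper": 40},
    {"offset": [0, 0, 0.03], "delta_rot": [0, 0, 6], "gripper": 40},
    {"offset": [0, 0, 0.035], "delta_rot": [0, 0, 7], "gripper": 40},
    {"offset": [0, 0, 0.04], "delta_rot": [0, 0, 8], "gripper": 40},
    {"offset": [0, 0, 0.045], "delta_rot": [0, 0, 9], "gripper": 40},
    {"offset": [0, 0, 0.05], "delta_rot": [0, 0, 10], "gripper": 40}
  ]
}}

```text
time_s: 12.2
eef_pos: [623.0, -14.0, 92.5]
tool_rot: [3.032, 0.821, -0.004]
wrist_force: [-2.3, -3.4, 3.4]
opening: 46.6
finger_force: 40.9
```

Request:
{"method": "carry_out", "body": {
  "plan": [
    {"offset": [0, 0, 0.005], "delta_rot": [0, 0, 1], "gripper": 40},
    {"offset": [0, 0, 0.01], "delta_rot": [0, 0, 2], "gripper": 40},
    {"offset": [0, 0, 0.015], "delta_rot": [0, 0, 3], "gripper": 40},
    {"offset": [0, 0, 0.02], "delta_rot": [0, 0, 4], "gripper": 40},
    {"offset": [0, 0, 0.025], "delta_rot": [0, 0, 5], "gripper": 40},
    {"offset": [0, 0, 0.03], "delta_rot": [0, 0, 6], "gripper": 40},
    {"offset": [0, 0, 0.035], "delta_rot": [0, 0, 7], "gripper": 40},
    {"offset": [0, 0, 0.04], "delta_rot": [0, 0, 8], "gripper": 40},
    {"offset": [0, 0, 0.045], "delta_rot": [0, 0, 9], "gripper": 40},
    {"offset": [0, 0, 0.05], "delta_rot": [0, 0, 10], "gripper": 40}
  ]
}}

```text
time_s: 13.2
eef_pos: [624.4, -14.2, 94.7]
tool_rot: [1.794, 2.577, -0.001]
wrist_force: [-1.1, -3.0, 2.3]
opening: 46.7
finger_force: 40.8
```

Request:
{"method": "carry_out", "body": {
  "plan": [
    {"offset": [0, 0, 0.005], "delta_rot": [0, 0, 1], "gripper": 40},
    {"offset": [0, 0, 0.01], "delta_rot": [0, 0, 2], "gripper": 40},
    {"offset": [0, 0, 0.015], "delta_rot": [0, 0, 3], "gripper": 40},
    {"offset": [0, 0, 0.02], "delta_rot": [0, 0, 4], "gripper": 40},
    {"offset": [0, 0, 0.025], "delta_rot": [0, 0, 5], "gripper": 40},
    {"offset": [0, 0, 0.03], "delta_rot": [0, 0, 6], "gripper": 40},
    {"offset": [0, 0, 0.035], "delta_rot": [0, 0, 7], "gripper": 40},
    {"offset": [0, 0, 0.04], "delta_rot": [0, 0, 8], "gripper": 40},
    {"offset": [0, 0, 0.045], "delta_rot": [0, 0, 9], "gripper": 40},
    {"offset": [0, 0, 0.05], "delta_rot": [0, 0, 10], "gripper": 40}
  ]
}}

```text
time_s: 14.2
eef_pos: [624.8, -14.0, 96.7]
tool_rot: [-0.281, 3.128, -0.002]
wrist_force: [0.2, -2.4, 0.3]
opening: 46.8
finger_force: 40.9
```

Request:
{"method": "carry_out", "body": {
  "plan": [
    {"offset": [0, 0, 0.005], "delta_rot": [0, 0, 1], "gripper": 40},
    {"offset": [0, 0, 0.01], "delta_rot": [0, 0, 2], "gripper": 40},
    {"offset": [0, 0, 0.015], "delta_rot": [0, 0, 3], "gripper": 40},
    {"offset": [0, 0, 0.02], "delta_rot": [0, 0, 4], "gripper": 40},
    {"offset": [0, 0, 0.02], "delta_rot": [0, 0, 4.5], "gripper": 40},
    {"offset": [0, 0, 0.05], "delta_rot": [0, 0, 4.5], "gripper": 40},
    {"offset": [0, 0, 0.1], "delta_rot": [0, 0, 4.5], "gripper": 40},
    {"offset": [0, 0, 0.15], "delta_rot": [0, 0, 4.5], "gripper": 40},
    {"offset": [0, 0, 0.2], "delta_rot": [0, 0, 4.5], "gripper": 40},
    {"offset": [0, 0, 0.25], "delta_rot": [0, 0, 4.5], "gripper": 40}
  ]
}}

```text
time_s: 15.2
eef_pos: [623.6, -13.0, 106.6]
tool_rot: [1.225, -2.892, -0.001]
wrist_force: [0.7, 1.3, -0.2]
opening: 46.7
finger_force: 41.2
```

```bash
python3 -c "
from h import *
st(); c=cam('scene')
b=[x for x in blobs(c,(0,150,90),(8,255,255),(300,345,170,225),10)]; print([(x[0],x[1]) for x in b])
"
```

```text
t 15.2 pos [623.6 -13.  106.6] yawx -134.1 tilt 0.05 J [-0.09  0.5   1.57  0.    1.07 -2.46] F [ 0.7  1.3 -0.2] T [-0.02 -0.04 -0.05] op 46.7 ff 41.2
[(array([318.18181818, 197.90909091]), array([317, 195,   3,   6,  11], dtype=int32))]
```

Request:
{"method": "carry_out", "body": {
  "plan": [
    {"offset": [0, 0, 0.6], "delta_rot": [0, 0, 0], "gripper": 40},
    {"offset": [0, 0, 1.4], "delta_rot": [0, 0, 0], "gripper": 40},
    {"offset": [-0.3, 0.7, 2], "delta_rot": [0, 0, 0], "gripper": 40},
    {"offset": [-0.7, 1.7, 2], "delta_rot": [0, 0, 0], "gripper": 40},
    {"offset": [-1.1, 2.8, 2], "delta_rot": [0, 0, 0], "gripper": 40},
    {"offset": [-1.6, 3.9, 2], "delta_rot": [0, 0, 0], "gripper": 40},
    {"offset": [-2, 5, 2], "delta_rot": [0, 0, 0], "gripper": 40},
    {"offset": [-2.5, 6.1, 2], "delta_rot": [0, 0, 0], "gripper": 40},
    {"offset": [-2.9, 7.2, 2], "delta_rot": [0, 0, 0], "gripper": 40},
    {"offset": [-3.2, 7.9, 2], "delta_rot": [0, 0, 0], "gripper": 40}
  ]
}}

```text
time_s: 16.25
eef_pos: [494.3, 305.7, 186.7]
tool_rot: [1.228, -2.892, -0.002]
wrist_force: [0.3, 0.4, 0.4]
opening: 46.8
finger_force: 41.3
```

```bash
cat >> h.py <<'E'
def tray(c):
    h=cv2.cvtColor(c["frame"],cv2.COLOR_RGB2HSV); w=cv2.inRange(h,(0,0,190),(180,30,255));k=np.zeros_like(w);k[245:325,150:222]=w[245:325,150:222]
    cs=max(cv2.findContours(k,0,1)[0],key=cv2.contourArea)[:,0]; return cv2.minAreaRect(np.array([onz(c,a,b,12)[:2] for a,b in cs],np.float32))
E
python3 -c "
from h import *
c=cam('top'); crop(c,110,430,170,320,2,'pics/t3.png'); np.savez('top3.npz',**c); t=tray(c); print(t,knobs(c,(205,310,240,290))); to(*t[0],150)
"
```

```text
((438.123046875, 403.6259765625), (87.07367706298828, 44.9526252746582), 22.557353973388672) [(array([295.3, 242.2]), np.int32(29), array([547.6, 177.4,  70. ])), (array([271.1, 268.8]), np.int32(32), array([481.4, 237.2,  70. ]))]
t 16.3 pos [492.6 309.1 186.7] yawx -133.9 tilt 0.26 J [ 0.48  0.36  1.58  0.    1.2  -1.89] F [-1.   2.8 -0.7] T [0.09 0.1  0.01] op 46.7 ff 41.3
units to go [-1.36  2.36 -0.92]
```

View pics/t3.png

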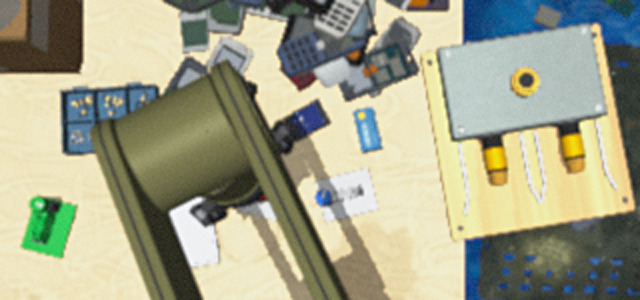

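The cap is off: the bare neck shows at crop (526,83). The arm hides the tray from the top camera, so I'll check it in the scene view.

```bash
cat >> h.py <<'E'
def tray_s(c):
    h=cv2.cvtColor(c["frame"],cv2.COLOR_RGB2HSV); w=cv2.inRange(h,(0,0,170),(180,45,255));k=np.zeros_like(w);k[290:350,225:325]=w[290:350,225:325]
    cs=max(cv2.findContours(k,0,1)[0],key=cv2.contourArea)[:,0]; return cv2.minAreaRect(np.array([onz(c,a,b,10)[:2] for a,b in cs],np.float32)),cv2.boundingRect(cs)
E
python3 -c "
from h import *
print(tray_s(dict(np.load('scene0.npz')))); c=cam('scene'); print(tray_s(c))
crop(c,200,360,180,360,3,'pics/s3.png')
"
```

```text
(((441.62274169921875, 428.4490051269531), (277.298095703125, 231.99972534179688), 39.376220703125), (225, 290, 100, 60))
(((445.5301513671875, 431.6217956542969), (283.41876220703125, 231.7444610595703), 39.22527313232422), (225, 290, 100, 60))
```

View pics/s3.png

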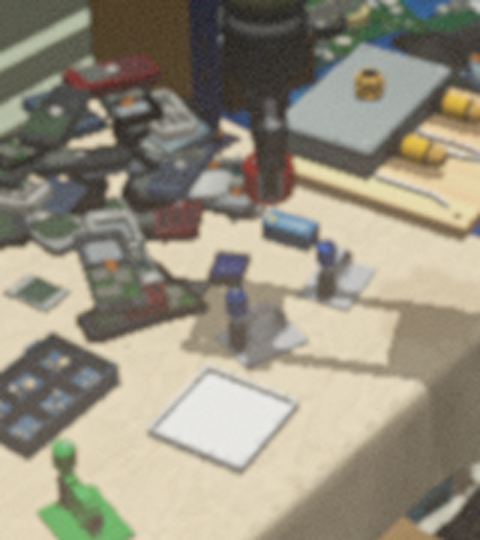

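The tray sits at crop (224,419), so scene (275,320), which is unchanged. I'll place the cap at (443,432).

Request:
{"method": "carry_out", "body": {
  "plan": [
    {"offset": [-0.4, 1, -0.3], "delta_rot": [0, 0, 0], "gripper": 40},
    {"offset": [-0.8, 2, -0.8], "delta_rot": [0, 0, 0], "gripper": 40},
    {"offset": [-1.2, 2.9, -1.4], "delta_rot": [0, 0, 0], "gripper": 40},
    {"offset": [-1.32, 3.23, -2], "delta_rot": [0, 0, 0], "gripper": 40},
    {"offset": [-1.32, 3.23, -2.6], "delta_rot": [0, 0, 0], "gripper": 40},
    {"offset": [-1.32, 3.23, -3.2], "delta_rot": [0, 0, 0], "gripper": 40},
    {"offset": [-1.32, 3.23, -3.6], "delta_rot": [0, 0, 0], "gripper": 40},
    {"offset": [-1.32, 3.23, -3.8], "delta_rot": [0, 0, 0], "gripper": 40},
    {"offset": [-1.32, 3.23, -3.9], "delta_rot": [0, 0, 0], "gripper": 40},
    {"offset": [-1.32, 3.23, -3.95], "delta_rot": [0, 0, 0], "gripper": 40}
  ]
}}

```text
time_s: 17.35
eef_pos: [443.8, 431.8, 28.7]
tool_rot: [-1.224, 2.893, 0.0]
wrist_force: [0.2, 0.0, -0.2]
opening: 46.9
finger_force: 41.4
```

```bash
python3 -c "
from h import *
st()
c=cam('scene');b=[x for x in blobs(c,(0,120,60),(8,255,255),(240,320,270,350),10)]; print([(x[0],x[1]) for x in b],proj(c,(443,432,4)),proj(c,(443,432,37)))
"
```

```text
t 17.4 pos [443.8 431.8  28.7] yawx -134.1 tilt 0.02 J [ 0.7   0.59  1.65 -0.    0.9  -1.67] F [ 0.2  0.  -0.2] T [-0.04 -0.01 -0.02] op 46.9 ff 41.4
[(array([267.36842105, 310.15789474]), array([266, 306,   4,   9,  19], dtype=int32)), (array([280.16666667, 309.16666667]), array([279, 306,   3,   8,  12], dtype=int32))] (np.float64(272.9642108024597), np.float64(319.7378438863028)) (np.float64(272.59042812401145), np.float64(310.6403833631314))
```

Request:
{"method": "carry_out", "body": {
  "plan": [
    {"offset": [0, 0, -0.03], "delta_rot": [0, 0, 0], "gripper": 40},
    {"offset": [0, 0, -0.05], "delta_rot": [0, 0, 0], "gripper": 40},
    {"offset": [0, 0, -0.05], "delta_rot": [0, 0, 0], "gripper": 60},
    {"offset": [0, 0, -0.05], "delta_rot": [0, 0, 0], "gripper": 60},
    {"offset": [0, 0, -0.05], "delta_rot": [0, 0, 0], "gripper": 60},
    {"offset": [0, 0, -0.05], "delta_rot": [0, 0, 0], "gripper": 60},
    {"offset": [0, 0, 0.2], "delta_rot": [0, 0, 0], "gripper": 60},
    {"offset": [0, 0, 0.8], "delta_rot": [0, 0, 0], "gripper": 60},
    {"offset": [0, 0, 1.8], "delta_rot": [0, 0, 0], "gripper": 60},
    {"offset": [0, 0, 2.8], "delta_rot": [0, 0, 0], "gripper": 60}
  ]
}}

```text
time_s: 18.4
eef_pos: [442.8, 431.7, 141.7]
tool_rot: [1.225, -2.891, 0.001]
wrist_force: [0.6, 0.8, 0.1]
opening: 60.0
finger_force: 0.0
```

```bash
python3 -c "
from h import *
st()
c=cam('scene');crop(c,200,340,240,345,4,'pics/s4.png'); np.savez('scene4.npz',**c)
for b in blobs(c,(100,130,60),(125,255,255),(265,330,245,300),5): print(b[0],b[1][4],onz(c,*b[0],62))
"
```

```text
t 18.4 pos [442.8 431.7 141.7] yawx -134.1 tilt 0.09 J [ 0.7   0.46  1.55 -0.    1.14 -1.67] F [0.6 0.8 0.1] T [ 0.04 -0.    0.03] op 60.0 ff 0.0
```

View pics/s4.png

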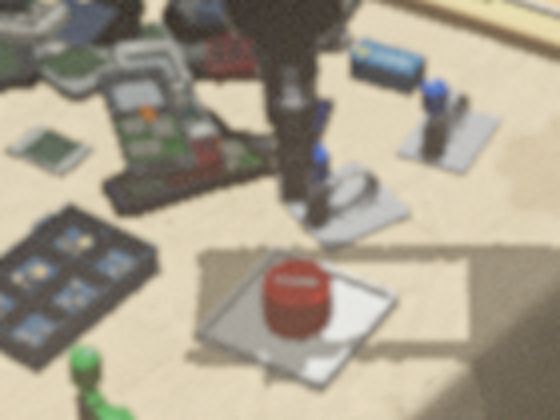

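The cap lies upright in the tray at crop (297,300). Next is clamp B′ (knob ≈ (481,237)), whose knob I'll grip at the current yaw.

```bash
python3 -c "
from h import *
c=cam('top'); print(knobs(c,(205,310,240,290)));to(481,237,62)"
```

```text
[(array([295.3, 242.2]), np.int32(29), array([547.6, 177.4,  70. ])), (array([226.5, 262.6]), np.int32(35), array([497., 348.,  70.])), (array([271.4, 268.9]), np.int32(36), array([481.1, 236.4,  70. ]))]
t 18.5 pos [446.7 435.  147.6] yawx -134.1 tilt 0.74 J [ 0.7   0.45  1.54 -0.    1.14 -1.67] F [ 0.7  1.2 -0.1] T [ 0.05  0.02 -0.  ] op 60.2 ff 0.0
units to go [ 0.86 -4.95 -2.14]
```

Request:
{"method": "carry_out", "body": {
  "plan": [
    {"offset": [0.2, -1, 0], "delta_rot": [0, 0, 0], "gripper": 50},
    {"offset": [0.4, -2, 0], "delta_rot": [0, 0, 0], "gripper": 42},
    {"offset": [0.6, -3, 0], "delta_rot": [0, 0, 0], "gripper": 42},
    {"offset": [0.8, -4, 0], "delta_rot": [0, 0, 0], "gripper": 42},
    {"offset": [0.95, -4.88, 0], "delta_rot": [0, 0, 0], "gripper": 42},
    {"offset": [0.95, -4.88, 0], "delta_rot": [0, 0, 0], "gripper": 42},
    {"offset": [0.95, -4.88, -0.6], "delta_rot": [0, 0, 0], "gripper": 42},
    {"offset": [0.95, -4.88, -1.2], "delta_rot": [0, 0, 0], "gripper": 42},
    {"offset": [0.95, -4.88, -1.7], "delta_rot": [0, 0, 0], "gripper": 42},
    {"offset": [0.95, -4.88, -1.96], "delta_rot": [0, 0, 0], "gripper": 42}
  ]
}}

```text
time_s: 19.5
eef_pos: [480.2, 237.1, 60.7]
tool_rot: [1.225, -2.89, -0.0]
wrist_force: [-0.3, -0.9, -0.9]
opening: 41.8
finger_force: 0.0
```

```bash
python3 -c "
from h import *
to(481,237,62);c=cam('scene');crop(c,250,350,220,310,6,'pics/s5.png')"
```

```text
t 19.5 pos [480.2 237.1  60.7] yawx -134.1 tilt 0.13 J [ 0.38  0.46  1.81  0.    0.87 -1.99] F [-0.3 -0.9 -0.9] T [0.03 0.01 0.05] op 41.8 ff 0.0
units to go [ 0.02 -0.    0.03]
```

View pics/s5.png

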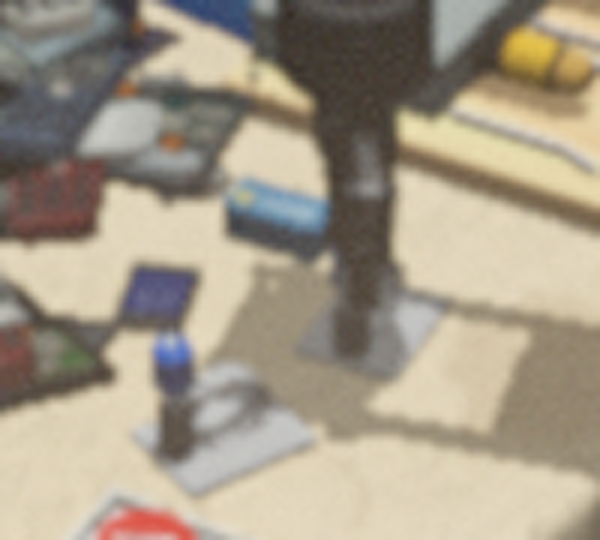

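The fingers straddle the knob at crop (350,270), and the clamp is undisturbed. Grip and lift.

Request:
{"method": "carry_out", "body": {
  "plan": [
    {"offset": [0, 0, 0], "delta_rot": [0, 0, 0], "gripper": 20},
    {"offset": [0, 0, 0], "delta_rot": [0, 0, 0], "gripper": 15},
    {"offset": [0, 0, 0], "delta_rot": [0, 0, 0], "gripper": 12},
    {"offset": [0, 0, 0], "delta_rot": [0, 0, 0], "gripper": 12},
    {"offset": [0, 0, 0], "delta_rot": [0, 0, 0], "gripper": 12},
    {"offset": [0, 0, 0], "delta_rot": [0, 0, 0], "gripper": 12},
    {"offset": [0, 0, 0.3], "delta_rot": [0, 0, 0], "gripper": 12},
    {"offset": [0, 0, 0.8], "delta_rot": [0, 0, 0], "gripper": 12},
    {"offset": [0, 0, 1.4], "delta_rot": [0, 0, 0], "gripper": 12},
    {"offset": [0, 0, 2], "delta_rot": [0, 0, 0], "gripper": 12}
  ],
  "grip_force": 50
}}

```text
time_s: 20.55
eef_pos: [480.7, 236.5, 143.3]
tool_rot: [1.225, -2.892, 0.0]
wrist_force: [-0.6, 0.7, -1.2]
opening: 17.9
finger_force: 49.2
```

```bash
python3 -c "
from h import *
st()
# neck in top3
c=dict(np.load('top3.npz'));b=blobs(c,(12,110,90),(35,255,255),(355,390,195,225),15)
for x in b: print('neck',x[0],x[1],onz(c,*x[0],88))
b=blobs(c,(18,190,140),(30,255,255),(340,415,228,270),20)
for x in b: print('str',x[0],x[1],onz(c,*x[0],54))
"
```

```text
t 20.6 pos [480.7 236.5 143.3] yawx -134.1 tilt 0.07 J [ 0.38  0.35  1.73 -0.    1.06 -1.99] F [-0.6  0.7 -1.2] T [0.07 0.06 0.04] op 17.9 ff 49.2
neck [371.85470085 210.77777778] [366 204  13  14 117] [623.73924114 -12.64752083  88.        ]
str [395.81081081 242.56756757] [391 237  11  12 111] [548.21741163 -76.36551395  54.        ]
str [357.13084112 248.8411215 ] [352 243  11  12 107] [532.41142625  21.71806352  54.        ]
```

Request:
{"method": "carry_out", "body": {
  "plan": [
    {"offset": [-0.05, -0.35, 0], "delta_rot": [0, 0, 0], "gripper": 12},
    {"offset": [-0.15, -1, 0], "delta_rot": [0, 0, -0.1], "gripper": 12},
    {"offset": [-0.3, -2, 0], "delta_rot": [0, 0, -0.2], "gripper": 12},
    {"offset": [-0.45, -3, 0], "delta_rot": [0, 0, -0.35], "gripper": 12},
    {"offset": [-0.6, -4, 0], "delta_rot": [0, 0, -0.5], "gripper": 12},
    {"offset": [-0.75, -5, 0], "delta_rot": [0, 0, -0.6], "gripper": 12},
    {"offset": [-0.9, -6, -0.1], "delta_rot": [0, 0, -0.7], "gripper": 12},
    {"offset": [-1, -6.8, -0.3], "delta_rot": [0, 0, -0.82], "gripper": 12},
    {"offset": [-1.08, -7.3, -0.45], "delta_rot": [0, 0, -0.82], "gripper": 12},
    {"offset": [-1.13, -7.59, -0.55], "delta_rot": [0, 0, -0.82], "gripper": 12}
  ]
}}

```text
time_s: 21.55
eef_pos: [434.1, -68.6, 119.3]
tool_rot: [1.054, -2.957, -0.001]
wrist_force: [0.6, 0.3, -1.8]
opening: 17.9
finger_force: 49.4
```

```bash
python3 -c "
from h import *
st();c=cam('top');crop(c,310,440,180,340,3.7,'pics/t6.png');np.savez('top6.npz',**c);s=cam('scene');np.savez('scene6.npz',**s);crop(s,290,410,180,280,5,'pics/s6.png')
a=cv2.imread('pics/t6.png');b=cv2.imread('pics/s6.png');b=cv2.resize(b,(319,266));o=np.zeros((592,800,3),np.uint8);o[:a.shape[0],:a.shape[1]]=a;o[:266,481:]=b;cv2.imwrite('pics/m6.png',o)"
```

```text
t 21.6 pos [434.1 -68.6 119.3] yawx -140.8 tilt 0.14 J [-0.25  0.27  1.95 -0.    0.92 -2.51] F [ 0.6  0.3 -1.8] T [ 0.06  0.02 -0.01] op 17.9 ff 49.4
```

View pics/m6.png

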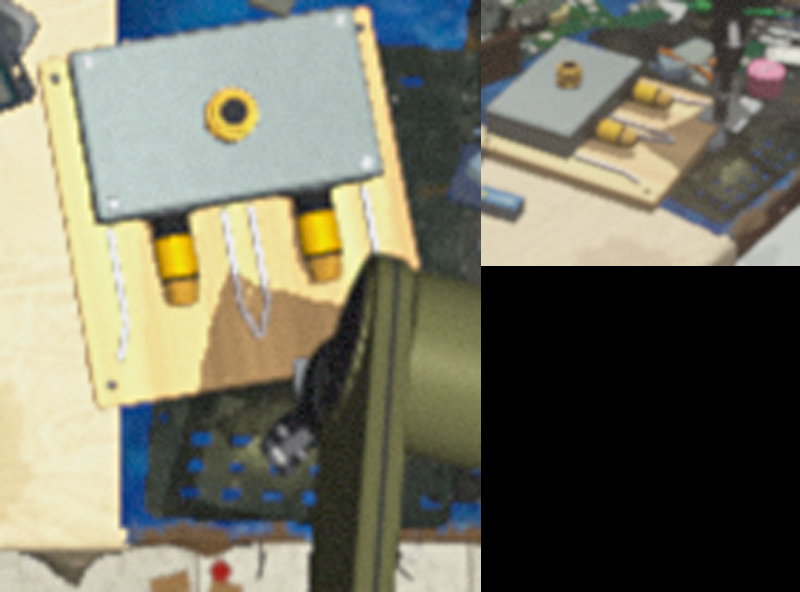

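In the top view the arm hides the clamp. The scene view shows it hanging level in front of the right stub, at composite (735,125). I'll check the foot's yaw numerically from depth.

```bash
cat >> h.py <<'E'
def footyaw(c,x,y,zlo,zhi,r=75):
    P=deproj(c); m=(abs(P[...,0]-x)<r)&(abs(P[...,1]-y)<r)&(P[...,2]>zlo)&(P[...,2]<zhi)
    h=cv2.cvtColor(c["frame"],cv2.COLOR_RGB2HSV); m&=(h[...,1]<70)&(h[...,2]>90)
    Q=P[m]; print(m.sum(),np.median(Q,0).round(1)); print(cv2.minAreaRect(Q[:,:2].astype(np.float32))); return Q
E
python3 -c "
from h import *
s=dict(np.load('scene6.npz')); Q=footyaw(s,442,-94,50,75)
print(np.percentile(Q,[2,25,75,98],axis=0).round(0))
x=proj(s,(442,-94,62)); print(x)
crop(s,int(x[0])-35,int(x[0])+35,int(x[1])-35,int(x[1])+25,10,'pics/s7.png')"
```

```text
167 [426.7 -95.4  62.3]
((448.9845886230469, -86.658935546875), (110.45368194580078, 78.35203552246094), 27.473674774169922)
[[ 406. -134.   54.]
 [ 415. -111.   60.]
 [ 439.  -73.   65.]
 [ 462.  -60.   74.]]
(np.float64(380.5223892133721), np.float64(221.00722046989907))
```

View pics/s7.png

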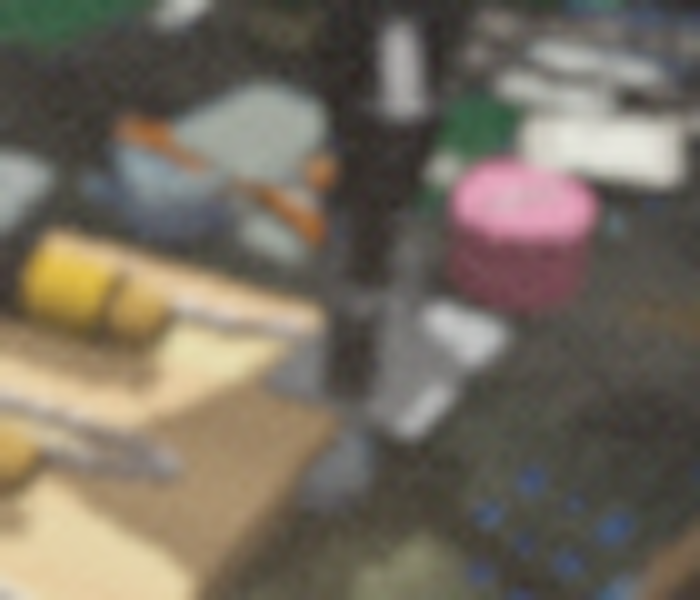

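The foot shows at crop (265–512, 300–440), with its robot-side edge running from (412,440) to (512,335). I'll convert that edge to a yaw.

```bash
python3 -c "
from h import *
s=dict(np.load('scene6.npz'))
for p in [(51.2,33.5),(41.2,44.),(46.5,31.0)]:
    print(onz(s,345+p[0],186+p[1],62).round(1))
for t in (4,9,14):
  c,n=np.cos(np.radians(t)),np.sin(np.radians(t))
  k=np.array([436.1,-66.7]); o=k+27*np.array([n,-c])
  for a,b in((-28,36),(-28,-36),(28,-36),(28,36)): w=o+np.array([a*c-b*n,a*n+b*c]); print(t,(a,b),(np.array(proj(s,(*w,62)))-[345,186]).round(1)*10)
"
```

```text
[ 407.1 -134.8   62. ]
[399.  -60.8  62. ]
[ 427.3 -138.    62. ]
4 (-28, 36) [387. 432.]
4 (-28, -36) [493. 333.]
4 (28, -36) [343. 281.]
4 (28, 36) [236. 376.]
9 (-28, 36) [393. 429.]
9 (-28, -36) [481. 325.]
9 (28, -36) [325. 279.]
9 (28, 36) [234. 381.]
14 (-28, 36) [398. 426.]
14 (-28, -36) [467. 317.]
14 (28, -36) [307. 278.]
14 (28, 36) [234. 385.]
```

Request:
{"method": "carry_out", "body": {
  "plan": [
    {"offset": [0, 0, -0.3], "delta_rot": [0, 0, 0.1], "gripper": 12},
    {"offset": [0, 0, -0.6], "delta_rot": [0, 0, 0.2], "gripper": 12},
    {"offset": [0, 0, -0.8], "delta_rot": [0, 0, 0.3], "gripper": 12},
    {"offset": [0, 0, -0.9], "delta_rot": [0, 0, 0.3], "gripper": 12},
    {"offset": [0, 0, -0.9], "delta_rot": [0, 0, 0.3], "gripper": 12},
    {"offset": [0.2, 0.03, -0.9], "delta_rot": [0, 0, 0.3], "gripper": 12},
    {"offset": [0.45, 0.07, -0.9], "delta_rot": [0, 0, 0.3], "gripper": 12},
    {"offset": [0.7, 0.11, -0.9], "delta_rot": [0, 0, 0.3], "gripper": 12},
    {"offset": [0.95, 0.15, -0.9], "delta_rot": [0, 0, 0.3], "gripper": 12},
    {"offset": [1.23, 0.19, -0.9], "delta_rot": [0, 0, 0.3], "gripper": 12}
  ]
}}

```text
time_s: 22.65
eef_pos: [482.5, -58.7, 84.9]
tool_rot: [1.119, -2.929, -0.004]
wrist_force: [-7.1, 2.1, 9.0]
opening: 18.0
finger_force: 55.6
```

```bash
python3 -c "
from h import *
to(485.4,-59,83)"
```

```text
t 22.6 pos [482.5 -58.7  84.9] yawx -138.2 tilt 0.39 J [-0.21  0.38  1.89 -0.    0.88 -2.51] F [-7.1  2.1  9. ] T [ 0.23  0.78 -0.01] op 18.0 ff 55.6
units to go [ 0.07 -0.01 -0.05]
```

```bash
python3 -c "
from h import *
s=cam('scene');np.savez('scene8.npz',**s)
x=proj(s,(490,-86,22)); print(x)
crop(s,int(x[0])-45,int(x[0])+35,int(x[1])-40,int(x[1])+20,10,'pics/s8.png')
o=int(x[0])-45,int(x[1])-40
for t in (5,9):
  c,n=np.cos(np.radians(t)),np.sin(np.radians(t))
  k=np.array([483,-59]); q=k+27*np.array([n,-c])
  for a,b in((-28,36),(-28,-36),(28,-36),(28,36)): w=q+np.array([a*c-b*n,a*n+b*c]); print(t,(a,b),((np.array(proj(s,(*w,23)))-o)*10).round())
"
```

```text
(np.float64(366.2223029491556), np.float64(227.06932601623294))
5 (-28, 36) [485. 480.]
5 (-28, -36) [588. 381.]
5 (28, -36) [443. 330.]
5 (28, 36) [337. 426.]
9 (-28, 36) [490. 478.]
9 (-28, -36) [579. 374.]
9 (28, -36) [429. 329.]
9 (28, 36) [336. 429.]
```

View pics/s8.png

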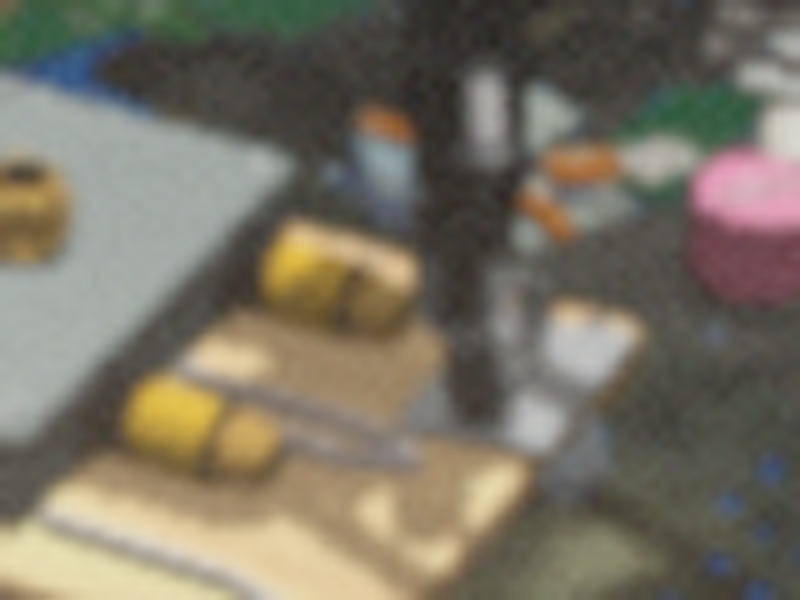

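The foot's rear-left corner shows at crop (540,455) and the strip V-tip at (415,455). The clamp has pitched about the finger axis, so the foot lags about 14 mm. I'll set it down here on the board and regrip with the fingers closing along x, which resists pitch.

Request:
{"method": "carry_out", "body": {
  "plan": [
    {"offset": [-0.1, 0, 0], "delta_rot": [0, 0, 0], "gripper": 12},
    {"offset": [-0.1, 0, 0], "delta_rot": [0, 0, 0], "gripper": 20},
    {"offset": [-0.1, 0, 0], "delta_rot": [0, 0, 0], "gripper": 42},
    {"offset": [-0.1, 0, 0], "delta_rot": [0, 0, 0], "gripper": 42},
    {"offset": [-0.1, 0, 0], "delta_rot": [0, 0, 0], "gripper": 42},
    {"offset": [-0.1, 0, 0.8], "delta_rot": [0, 0, 0], "gripper": 42},
    {"offset": [-0.1, 0, 1.8], "delta_rot": [0, 0, 0], "gripper": 42},
    {"offset": [-0.1, 0.6, 2], "delta_rot": [0, 0, 0], "gripper": 42},
    {"offset": [-0.1, 1.7, 2], "delta_rot": [0, 0, 0], "gripper": 42},
    {"offset": [-0.1, 2.8, 2], "delta_rot": [0, 0, 0], "gripper": 42}
  ]
}}

```text
time_s: 23.7
eef_pos: [481.8, 53.4, 164.9]
tool_rot: [-1.115, 2.935, -0.001]
wrist_force: [0.4, 0.4, -0.9]
opening: 42.1
finger_force: 0.0
```

Request:
{"method": "carry_out", "body": {
  "plan": [
    {"offset": [0, 1, 0], "delta_rot": [0, 0, -1], "gripper": 42},
    {"offset": [0, 1.5, 0], "delta_rot": [0, 0, -2], "gripper": 42},
    {"offset": [0, 1.5, 0], "delta_rot": [0, 0, -3], "gripper": 42},
    {"offset": [0, 1.5, 0], "delta_rot": [0, 0, -4], "gripper": 42},
    {"offset": [0, 1.5, 0], "delta_rot": [0, 0, -5], "gripper": 42},
    {"offset": [0, 1.5, 0], "delta_rot": [0, 0, -6], "gripper": 42},
    {"offset": [0, 1.5, 0], "delta_rot": [0, 0, -7], "gripper": 42},
    {"offset": [0, 1.5, 0], "delta_rot": [0, 0, -8], "gripper": 42},
    {"offset": [0, 1.5, 0], "delta_rot": [0, 0, -9], "gripper": 42},
    {"offset": [0, 1.5, 0], "delta_rot": [0, 0, -10], "gripper": 42}
  ]
}}

```text
time_s: 24.7
eef_pos: [481.1, 112.8, 164.0]
tool_rot: [-1.038, -2.965, 0.0]
wrist_force: [-0.1, -0.5, 0.2]
opening: 41.9
finger_force: 0.0
```

```bash
python3 -c "
from h import *
st();c=cam('top');np.savez('top9.npz',**c);crop(c,320,430,180,310,4.5,'pics/t9.png')
for b in blobs(c,(105,130,60),(125,255,255),(330,430,230,310),15): print(b[0],b[1],onz(c,*b[0],87))"
```

```text
t 24.7 pos [481.1 112.8 164. ] yawx 141.4 tilt 0.02 J [ 0.14  0.28  1.79 -0.    1.08 -0.75] F [-0.1 -0.5  0.2] T [0.08 0.   0.  ] op 41.9 ff 0.0
[393.125 271.6  ] [389 268   9   7  40] [473.08632116 -62.25077182  87.        ]
[346.20618557 297.1443299 ] [343 289   8  21  97] [411.30452361  53.12020835  87.        ]
```

View pics/t9.png

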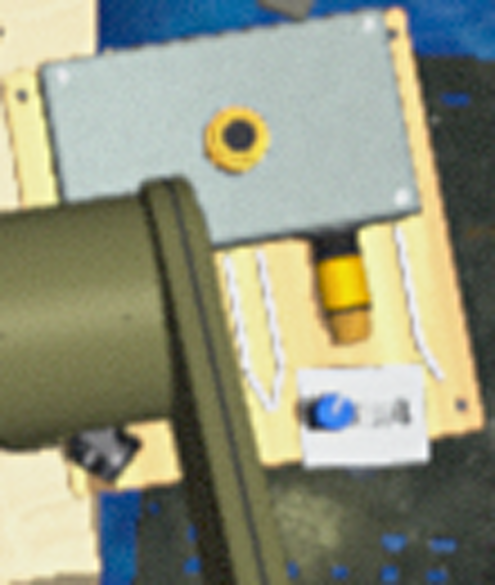

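The clamp stands flat on the board, knob at crop (331,410), almost in line with the right stub at (345,310). I'll regrip with the fingers closing along x.

Request:
{"method": "carry_out", "body": {
  "plan": [
    {"offset": [0, -0.5, 0], "delta_rot": [0, 0, -1], "gripper": 42},
    {"offset": [0, -1.2, 0], "delta_rot": [0, 0, -2], "gripper": 42},
    {"offset": [-0.1, -2.2, 0], "delta_rot": [0, 0, -3], "gripper": 42},
    {"offset": [-0.2, -3.2, 0], "delta_rot": [0, 0, -4], "gripper": 42},
    {"offset": [-0.205, -4.1, 0], "delta_rot": [0, 0, -5], "gripper": 42},
    {"offset": [-0.205, -4.38, 0], "delta_rot": [0, 0, -6], "gripper": 42},
    {"offset": [-0.205, -4.38, -0.7], "delta_rot": [0, 0, -6.25], "gripper": 42},
    {"offset": [-0.205, -4.38, -1.4], "delta_rot": [0, 0, -6.25], "gripper": 42},
    {"offset": [-0.205, -4.38, -1.9], "delta_rot": [0, 0, -6.25], "gripper": 42},
    {"offset": [-0.205, -4.38, -2.05], "delta_rot": [0, 0, -6.25], "gripper": 42}
  ]
}}

```text
time_s: 25.75
eef_pos: [471.3, -62.2, 80.2]
tool_rot: [-2.183, -2.254, 0.004]
wrist_force: [0.4, -0.0, -0.2]
opening: 42.1
finger_force: 0.0
```

Request:
{"method": "carry_out", "body": {
  "plan": [
    {"offset": [0, 0, 0], "delta_rot": [0, 0, 0], "gripper": 12},
    {"offset": [0, 0, 0], "delta_rot": [0, 0, 0], "gripper": 12},
    {"offset": [0, 0, 0], "delta_rot": [0, 0, 0], "gripper": 12},
    {"offset": [0, 0, 0], "delta_rot": [0, 0, 0], "gripper": 12},
    {"offset": [0, 0, 0], "delta_rot": [0, 0, 0], "gripper": 12},
    {"offset": [0, 0, 0], "delta_rot": [0, 0, 0], "gripper": 12},
    {"offset": [0, 0, 0.02], "delta_rot": [0, 0, 0], "gripper": 12},
    {"offset": [0, 0, 0.04], "delta_rot": [0, 0, 0], "gripper": 12},
    {"offset": [0, 0, 0.06], "delta_rot": [0, 0, 0], "gripper": 12},
    {"offset": [0, 0, 0.06], "delta_rot": [0, 0, 0], "gripper": 12}
  ]
}}

```text
time_s: 26.75
eef_pos: [473.1, -62.4, 84.6]
tool_rot: [2.187, 2.255, 0.0]
wrist_force: [-0.0, -1.1, -0.7]
opening: 18.1
finger_force: 48.8
```

```bash
python3 -c "
from h import *
st()"
```

```text
t 26.8 pos [473.1 -62.4  84.6] yawx 91.8 tilt 0.01 J [-0.22  0.36  1.92 -0.    0.86 -0.25] F [-0.  -1.1 -0.7] T [0.   0.02 0.03] op 18.1 ff 48.8
```

Request:
{"method": "carry_out", "body": {
  "plan": [
    {"offset": [-0.1, 0, 0], "delta_rot": [0, 0, 0.3], "gripper": 12},
    {"offset": [-0.1, 0.02, 0], "delta_rot": [0, 0, 0.6], "gripper": 12},
    {"offset": [-0.1, 0.02, 0], "delta_rot": [0, 0, 0.92], "gripper": 12},
    {"offset": [-0.1, 0.02, -0.03], "delta_rot": [0, 0, 0.92], "gripper": 12},
    {"offset": [0.05, 0.043, -0.03], "delta_rot": [0, 0, 0.92], "gripper": 12},
    {"offset": [0.2, 0.067, -0.03], "delta_rot": [0, 0, 0.92], "gripper": 12},
    {"offset": [0.35, 0.09, -0.03], "delta_rot": [0, 0, 0.92], "gripper": 12},
    {"offset": [0.5, 0.115, -0.03], "delta_rot": [0, 0, 0.92], "gripper": 12},
    {"offset": [0.65, 0.138, -0.03], "delta_rot": [0, 0, 0.92], "gripper": 12},
    {"offset": [0.8, 0.162, -0.03], "delta_rot": [0, 0, 0.92], "gripper": 12}
  ]
}}

```text
time_s: 27.75
eef_pos: [505.7, -55.7, 83.3]
tool_rot: [2.038, 2.391, 0.0]
wrist_force: [-0.7, -0.5, -1.2]
opening: 18.3
finger_force: 49.0
```

```bash
python3 -c "
from h import *
to(542.8,-49.9,83.3)"
```

```text
t 27.8 pos [505.7 -55.7  83.3] yawx 99.1 tilt 0.0 J [-0.19  0.4   1.85  0.    0.89 -0.35] F [-0.7 -0.5 -1.2] T [0.03 0.01 0.01] op 18.3 ff 49.0
units to go [0.93 0.15 0.  ]
```

No contact forces, so I'll slide the rest of the way.

Request:
{"method": "carry_out", "body": {
  "plan": [
    {"offset": [0.12, 0.019, 0], "delta_rot": [0, 0, 0], "gripper": 12},
    {"offset": [0.25, 0.04, 0], "delta_rot": [0, 0, 0], "gripper": 12},
    {"offset": [0.37, 0.058, 0], "delta_rot": [0, 0, 0], "gripper": 12},
    {"offset": [0.5, 0.08, 0], "delta_rot": [0, 0, 0], "gripper": 12},
    {"offset": [0.62, 0.098, 0], "delta_rot": [0, 0, 0], "gripper": 12},
    {"offset": [0.74, 0.117, 0], "delta_rot": [0, 0, 0], "gripper": 12},
    {"offset": [0.84, 0.132, 0], "delta_rot": [0, 0, 0], "gripper": 12},
    {"offset": [0.92, 0.146, 0], "delta_rot": [0, 0, 0], "gripper": 12},
    {"offset": [0.92, 0.146, 0], "delta_rot": [0, 0, 0], "gripper": 12},
    {"offset": [0.92, 0.146, 0], "delta_rot": [0, 0, 0], "gripper": 12}
  ]
}}

```text
time_s: 28.75
eef_pos: [541.7, -50.0, 83.2]
tool_rot: [-2.037, -2.391, 0.0]
wrist_force: [0.2, 0.6, -0.6]
opening: 18.1
finger_force: 49.0
```

```bash
python3 -c "
from h import *
to(542.8,-49.9,83.3); s=cam('scene');np.savez('scene10.npz',**s);x=proj(s,(545,-60,50));print(x);crop(s,int(x[0])-40,int(x[0])+40,int(x[1])-30,int(x[1])+30,10,'pics/s10.png')"
```

```text
t 28.8 pos [541.7 -50.   83.2] yawx 99.1 tilt 0.02 J [-0.17  0.44  1.78 -0.    0.93 -0.33] F [ 0.2  0.6 -0.6] T [0.04 0.03 0.02] op 18.1 ff 49.0
units to go [0.03 0.   0.  ]
(np.float64(348.75750174933563), np.float64(217.61699976329598))
```

View pics/s10.png

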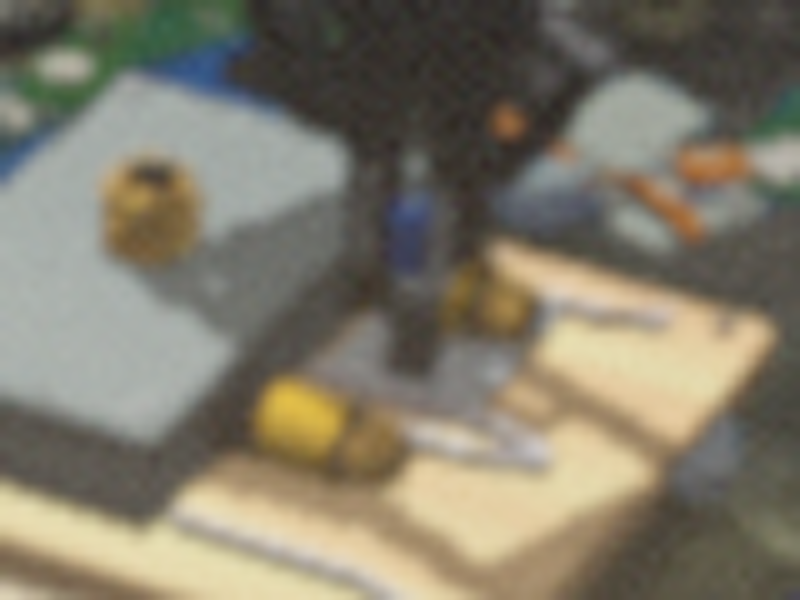

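The band is on the right stub: knob at crop (410,235), brass tip showing in front at (500,305). My picture budget is used up, so the remaining checks are numeric. Now I'll release, wind the wrist back and tighten.

Request:
{"method": "carry_out", "body": {
  "plan": [
    {"offset": [0.03, 0, -0.03], "delta_rot": [0, 0, 0], "gripper": 12},
    {"offset": [0.03, 0, -0.03], "delta_rot": [0, 0, 0], "gripper": 42},
    {"offset": [0.03, 0, -0.03], "delta_rot": [0, 0, 0], "gripper": 42},
    {"offset": [0.03, 0, -0.03], "delta_rot": [0, 0, 0], "gripper": 42},
    {"offset": [0.03, 0, -0.03], "delta_rot": [0, 0, 1], "gripper": 42},
    {"offset": [0.03, 0, -0.03], "delta_rot": [0, 0, 2], "gripper": 42},
    {"offset": [0.03, 0, -0.03], "delta_rot": [0, 0, 3], "gripper": 42},
    {"offset": [0.03, 0, -0.03], "delta_rot": [0, 0, 4], "gripper": 42},
    {"offset": [0.03, 0, -0.03], "delta_rot": [0, 0, 5], "gripper": 42},
    {"offset": [0.03, 0, -0.03], "delta_rot": [0, 0, 6], "gripper": 42}
  ]
}}

```text
time_s: 29.8
eef_pos: [543.2, -50.1, 82.1]
tool_rot: [0.88, 3.015, -0.0]
wrist_force: [-0.3, -0.6, -0.8]
opening: 42.3
finger_force: 0.0
```

Request:
{"method": "carry_out", "body": {
  "plan": [
    {"offset": [0, 0, 0], "delta_rot": [0, 0, 1], "gripper": 42},
    {"offset": [0, 0, 0], "delta_rot": [0, 0, 2], "gripper": 42},
    {"offset": [0, 0, 0], "delta_rot": [0, 0, 3], "gripper": 42},
    {"offset": [0, 0, 0], "delta_rot": [0, 0, 4], "gripper": 42},
    {"offset": [0, 0, 0], "delta_rot": [0, 0, 5], "gripper": 42},
    {"offset": [0, 0, 0], "delta_rot": [0, 0, 6], "gripper": 42},
    {"offset": [0, 0, 0], "delta_rot": [0, 0, 7], "gripper": 42},
    {"offset": [0, 0, 0], "delta_rot": [0, 0, 8], "gripper": 42},
    {"offset": [0, 0, 0], "delta_rot": [0, 0, 9], "gripper": 42},
    {"offset": [0, 0, 0], "delta_rot": [0, 0, 9], "gripper": 42}
  ]
}}

```text
time_s: 30.8
eef_pos: [543.2, -50.1, 82.1]
tool_rot: [-1.052, 2.96, -0.0]
wrist_force: [-0.2, 0.7, 0.5]
opening: 42.2
finger_force: 0.0
```

Request:
{"method": "carry_out", "body": {
  "plan": [
    {"offset": [0, 0, 0], "delta_rot": [0, 0, 0], "gripper": 30},
    {"offset": [0, 0, 0], "delta_rot": [0, 0, 0], "gripper": 12},
    {"offset": [0, 0, 0], "delta_rot": [0, 0, 0], "gripper": 12},
    {"offset": [0, 0, 0], "delta_rot": [0, 0, 0], "gripper": 12},
    {"offset": [0, 0, 0], "delta_rot": [0, 0, 0], "gripper": 12},
    {"offset": [0, 0, 0], "delta_rot": [0, 0, 0], "gripper": 12},
    {"offset": [0, 0, 0], "delta_rot": [0, 0, 0], "gripper": 12},
    {"offset": [0, 0, 0], "delta_rot": [0, 0, 0], "gripper": 12},
    {"offset": [0, 0, 0], "delta_rot": [0, 0, 0], "gripper": 12},
    {"offset": [0, 0, 0], "delta_rot": [0, 0, 0], "gripper": 12}
  ],
  "grip_force": 30
}}

```text
time_s: 31.8
eef_pos: [543.2, -50.1, 82.2]
tool_rot: [-1.052, 2.96, -0.0]
wrist_force: [0.4, -0.4, 1.1]
opening: 19.0
finger_force: 30.5
```

```bash
python3 -c "
from h import *
st()"
```

```text
t 31.8 pos [543.2 -50.1  82.2] yawx -140.9 tilt 0.02 J [-0.17  0.44  1.77 -0.    0.93 -2.42] F [ 0.4 -0.4  1.1] T [-0.18 -0.15 -0.  ] op 19.0 ff 30.5
```

Request:
{"method": "carry_out", "body": {
  "plan": [
    {"offset": [0, 0, 0], "delta_rot": [0, 0, -1], "gripper": 12},
    {"offset": [0, 0, 0], "delta_rot": [0, 0, -2], "gripper": 12},
    {"offset": [0, 0, 0], "delta_rot": [0, 0, -3], "gripper": 12},
    {"offset": [0, 0, 0], "delta_rot": [0, 0, -4], "gripper": 12},
    {"offset": [0, 0, 0], "delta_rot": [0, 0, -5], "gripper": 12},
    {"offset": [0, 0, 0], "delta_rot": [0, 0, -6], "gripper": 12},
    {"offset": [0, 0, 0], "delta_rot": [0, 0, -7], "gripper": 12},
    {"offset": [0, 0, 0], "delta_rot": [0, 0, -8], "gripper": 12},
    {"offset": [0, 0, 0], "delta_rot": [0, 0, -9], "gripper": 12},
    {"offset": [0, 0, 0], "delta_rot": [0, 0, -10], "gripper": 12}
  ]
}}

```text
time_s: 32.8
eef_pos: [542.7, -50.9, 82.2]
tool_rot: [-1.105, -2.941, 0.003]
wrist_force: [-1.2, -3.6, 2.7]
opening: 18.5
finger_force: 30.8
```

Request:
{"method": "carry_out", "body": {
  "plan": [
    {"offset": [0, 0, 0], "delta_rot": [0, 0, -1], "gripper": 12},
    {"offset": [0, 0, 0], "delta_rot": [0, 0, -2], "gripper": 12},
    {"offset": [0, 0, 0], "delta_rot": [0, 0, -3], "gripper": 12},
    {"offset": [0, 0, 0], "delta_rot": [0, 0, -4], "gripper": 12},
    {"offset": [0, 0, 0], "delta_rot": [0, 0, -5], "gripper": 12},
    {"offset": [0, 0, 0], "delta_rot": [0, 0, -6], "gripper": 12},
    {"offset": [0, 0, 0], "delta_rot": [0, 0, -7], "gripper": 12},
    {"offset": [0, 0, 0], "delta_rot": [0, 0, -8], "gripper": 12},
    {"offset": [0, 0, 0], "delta_rot": [0, 0, -9], "gripper": 12},
    {"offset": [0, 0, 0], "delta_rot": [0, 0, -10], "gripper": 12}
  ]
}}

```text
time_s: 33.8
eef_pos: [541.6, -50.9, 82.6]
tool_rot: [2.736, 1.543, -0.005]
wrist_force: [-2.5, -3.3, 7.4]
opening: 18.5
finger_force: 31.2
```

```bash
python3 -c "
from h import *
st()"
```

```text
t 33.8 pos [541.6 -50.9  82.6] yawx 58.8 tilt 0.17 J [-0.17  0.44  1.77 -0.    0.93  0.38] F [-2.5 -3.3  7.4] T [-0.75  0.61  0.01] op 18.5 ff 31.2
```

Request:
{"method": "carry_out", "body": {
  "plan": [
    {"offset": [0, 0, 0.015], "delta_rot": [0, 0, -1], "gripper": 12},
    {"offset": [0, 0, 0.02], "delta_rot": [0, 0, -2], "gripper": 12},
    {"offset": [0, 0, 0.025], "delta_rot": [0, 0, -3], "gripper": 12},
    {"offset": [0, 0, 0.03], "delta_rot": [0, 0, -4], "gripper": 12},
    {"offset": [0, 0, 0.035], "delta_rot": [0, 0, -5], "gripper": 12},
    {"offset": [0, 0, 0.04], "delta_rot": [0, 0, -6], "gripper": 12},
    {"offset": [0, 0, 0.045], "delta_rot": [0, 0, -7], "gripper": 12},
    {"offset": [0, 0, 0.05], "delta_rot": [0, 0, -8], "gripper": 12},
    {"offset": [0, 0, 0.05], "delta_rot": [0, 0, -8], "gripper": 12},
    {"offset": [0, 0, 0.05], "delta_rot": [0, 0, -8], "gripper": 12}
  ]
}}

```text
time_s: 34.8
eef_pos: [542.0, -50.4, 84.1]
tool_rot: [3.138, -0.128, -0.003]
wrist_force: [-2.8, -3.0, 4.0]
opening: 18.8
finger_force: 30.8
```

```bash
python3 -c "
from h import *
st()"
```

```text
t 34.8 pos [542.  -50.4  84.1] yawx -4.7 tilt 0.12 J [-0.17  0.44  1.77 -0.    0.93  1.48] F [-2.8 -3.   4. ] T [-0.82  0.57 -0.06] op 18.8 ff 30.8
```

Request:
{"method": "carry_out", "body": {
  "plan": [
    {"offset": [0, 0, 0.005], "delta_rot": [0, 0, -0.5], "gripper": 12},
    {"offset": [0, 0, 0.01], "delta_rot": [0, 0, -1], "gripper": 12},
    {"offset": [0, 0, 0.015], "delta_rot": [0, 0, -1.5], "gripper": 12},
    {"offset": [0, 0, 0.02], "delta_rot": [0, 0, -2], "gripper": 12},
    {"offset": [0, 0, 0.02], "delta_rot": [0, 0, -2], "gripper": 12},
    {"offset": [0, 0, 0.02], "delta_rot": [0, 0, -2], "gripper": 12},
    {"offset": [0, 0, 0.02], "delta_rot": [0, 0, -2], "gripper": 12},
    {"offset": [0, 0, 0.02], "delta_rot": [0, 0, -2], "gripper": 12},
    {"offset": [0, 0, 0.02], "delta_rot": [0, 0, -2], "gripper": 12},
    {"offset": [0, 0, 0.02], "delta_rot": [0, 0, -2], "gripper": 12}
  ]
}}

```text
time_s: 35.8
eef_pos: [542.3, -50.0, 84.5]
tool_rot: [3.089, -0.568, -0.002]
wrist_force: [-4.7, -2.7, -2.0]
opening: 18.8
finger_force: 30.5
```

```bash
python3 -c "
from h import *
st(); print(bot.sense()['joint_efforts'].round(3))"
```

```text
t 35.8 pos [542.3 -50.   84.5] yawx -20.8 tilt 0.09 J [-0.17  0.44  1.77 -0.    0.93  1.77] F [-4.7 -2.7 -2. ] T [-0.77  0.69  0.05] op 18.8 ff 30.5
[ 2.0090e+00 -4.8056e+01 -2.0756e+01  1.3520e+00 -1.2620e+00  4.0000e-03]
```

Request:
{"method": "carry_out", "body": {
  "plan": [
    {"offset": [0, 0, 0.005], "delta_rot": [0, 0, -0.5], "gripper": 12},
    {"offset": [0, 0, 0.01], "delta_rot": [0, 0, -1], "gripper": 12},
    {"offset": [0, 0, 0.01], "delta_rot": [0, 0, -1.5], "gripper": 12},
    {"offset": [0, 0, 0.01], "delta_rot": [0, 0, -2], "gripper": 12},
    {"offset": [0, 0, 0.01], "delta_rot": [0, 0, -2], "gripper": 12},
    {"offset": [0, 0, 0.01], "delta_rot": [0, 0, -2], "gripper": 12},
    {"offset": [0, 0, 0.01], "delta_rot": [0, 0, -2], "gripper": 12},
    {"offset": [0, 0, 0.01], "delta_rot": [0, 0, -2], "gripper": 12},
    {"offset": [0, 0, 0.01], "delta_rot": [0, 0, -2], "gripper": 12},
    {"offset": [0, 0, 0.01], "delta_rot": [0, 0, -2], "gripper": 12}
  ]
}}

```text
time_s: 36.8
eef_pos: [542.5, -49.9, 84.9]
tool_rot: [2.98, -0.993, -0.002]
wrist_force: [-3.9, -2.8, -8.4]
opening: 18.7
finger_force: 29.8
```

```bash
python3 -c "
from h import *
st(); print(bot.sense()['joint_efforts'].round(3))"
```

```text
t 36.8 pos [542.5 -49.9  84.9] yawx -36.9 tilt 0.07 J [-0.17  0.44  1.77  0.    0.93  2.04] F [-3.9 -2.8 -8.4] T [-0.46  0.77  0.04] op 18.7 ff 29.8
[ 1.4550e+00 -5.1284e+01 -2.2384e+01  9.2200e-01 -1.2860e+00  8.0000e-03]
```

Request:
{"method": "carry_out", "body": {
  "plan": [
    {"offset": [0, 0, -0.01], "delta_rot": [0, 0, -0.3], "gripper": 12},
    {"offset": [0, 0, -0.02], "delta_rot": [0, 0, -0.6], "gripper": 12},
    {"offset": [0, 0, -0.02], "delta_rot": [0, 0, -0.8], "gripper": 12},
    {"offset": [0, 0, -0.02], "delta_rot": [0, 0, -1], "gripper": 12},
    {"offset": [0, 0, -0.02], "delta_rot": [0, 0, -1], "gripper": 12},
    {"offset": [0, 0, -0.02], "delta_rot": [0, 0, -1], "gripper": 12},
    {"offset": [0, 0, -0.02], "delta_rot": [0, 0, -1], "gripper": 12},
    {"offset": [0, 0, -0.02], "delta_rot": [0, 0, -1], "gripper": 12},
    {"offset": [0, 0, -0.02], "delta_rot": [0, 0, -1], "gripper": 12},
    {"offset": [0, 0, -0.02], "delta_rot": [0, 0, -1], "gripper": 12}
  ]
}}

```text
time_s: 37.8
eef_pos: [542.8, -49.8, 84.8]
tool_rot: [-2.903, 1.2, 0.001]
wrist_force: [-5.9, -1.2, -1.5]
opening: 18.6
finger_force: 30.3
```

```bash
python3 -c "
from h import *
st(); print(bot.sense()['joint_efforts'].round(4))"
```

```text
t 37.8 pos [542.8 -49.8  84.8] yawx -44.9 tilt 0.03 J [-0.17  0.44  1.77  0.    0.93  2.19] F [-5.9 -1.2 -1.5] T [-0.28  1.   -0.02] op 18.6 ff 30.3
[ 8.35100e-01 -4.82614e+01 -2.19094e+01  6.70900e-01 -1.91720e+00
 -2.70000e-03]
```

Request:
{"method": "carry_out", "body": {
  "plan": [
    {"offset": [0, 0, 0], "delta_rot": [0, 0, -0.3], "gripper": 12},
    {"offset": [0, 0, 0], "delta_rot": [0, 0, -0.6], "gripper": 12},
    {"offset": [0, 0, 0], "delta_rot": [0, 0, -0.8], "gripper": 12},
    {"offset": [0, 0, 0], "delta_rot": [0, 0, -1], "gripper": 12},
    {"offset": [0, 0, 0], "delta_rot": [0, 0, -1], "gripper": 12},
    {"offset": [0, 0, 0], "delta_rot": [0, 0, -1], "gripper": 12},
    {"offset": [0, 0, 0], "delta_rot": [0, 0, -1], "gripper": 12},
    {"offset": [0, 0, 0], "delta_rot": [0, 0, -1], "gripper": 12},
    {"offset": [0, 0, 0], "delta_rot": [0, 0, -1], "gripper": 12},
    {"offset": [0, 0, 0], "delta_rot": [0, 0, -1], "gripper": 12}
  ]
}}

```text
time_s: 38.8
eef_pos: [542.9, -49.7, 84.8]
tool_rot: [-2.812, 1.399, 0.0]
wrist_force: [-4.8, -0.4, -0.2]
opening: 18.8
finger_force: 30.4
```

```bash
python3 -c "
from h import *
st(); print(bot.sense()['joint_efforts'].round(4))"
```

```text
t 38.8 pos [542.9 -49.7  84.8] yawx -52.9 tilt 0.03 J [-0.17  0.44  1.77  0.    0.93  2.32] F [-4.8 -0.4 -0.2] T [-0.15  1.05  0.07] op 18.8 ff 30.4
[ 3.76300e-01 -4.78343e+01 -2.18172e+01  4.21800e-01 -2.00030e+00
  1.00000e-03]
```

```bash
python3 -c "
from h import *
T=[]
for i in range(8):
    s=cam('scene'); q=bot.sense(); T.append(np.r_[q['wrist_force'],q['wrist_torque'],q['joint_efforts'][5]])
T=np.array(T);print(T.mean(0).round(3),T.std(0).round(3))"
```

```text
[-5.396e+00  7.800e-02 -8.910e-01 -1.010e-01  1.068e+00 -7.000e-03
  1.000e-03] [0.412 0.419 0.373 0.018 0.032 0.037 0.   ]
```

Request:
{"method": "carry_out", "body": {
  "plan": [
    {"offset": [0, 0, 0], "delta_rot": [0, 0, -0.2], "gripper": 12},
    {"offset": [0, 0, 0], "delta_rot": [0, 0, -0.4], "gripper": 12},
    {"offset": [0, 0, 0], "delta_rot": [0, 0, -0.6], "gripper": 12},
    {"offset": [0, 0, 0], "delta_rot": [0, 0, -0.8], "gripper": 12},
    {"offset": [0, 0, 0], "delta_rot": [0, 0, -1.0], "gripper": 12},
    {"offset": [0, 0, 0], "delta_rot": [0, 0, -1.2], "gripper": 12},
    {"offset": [0, 0, 0], "delta_rot": [0, 0, -1.4], "gripper": 12},
    {"offset": [0, 0, 0], "delta_rot": [0, 0, -1.6], "gripper": 12},
    {"offset": [0, 0, 0], "delta_rot": [0, 0, -1.8], "gripper": 12},
    {"offset": [0, 0, 0], "delta_rot": [0, 0, -2], "gripper": 12}
  ]
}}

```text
time_s: 40.2
eef_pos: [543.2, -49.5, 84.8]
tool_rot: [-2.588, 1.779, 0.0]
wrist_force: [-4.8, 1.9, 0.3]
opening: 18.8
finger_force: 30.6
```

```bash
python3 -c "
from h import *
print(bot.sense()['joint_efforts'].round(3))
T=[]
for i in range(8):
    s=cam('scene'); q=bot.sense(); T.append(np.r_[q['wrist_force'],q['wrist_torque'],q['joint_efforts'][5],q['qpos'][5]])
T=np.array(T);print(T.mean(0).round(3),T.std(0).round(3))"
```

```text
[ -0.644 -47.144 -21.461  -0.13   -2.014  -0.259]
[-4.798  1.653  0.78   0.219  1.025  0.018  0.045  2.605] [0.275 0.492 0.342 0.037 0.018 0.023 0.056 0.001]
```

Tightening torque has risen (J6 −0.26 N m) and there's no vertical play left, so it's snug. Release, lift away and check with the cameras.

Request:
{"method": "carry_out", "body": {
  "plan": [
    {"offset": [0, 0, 0], "delta_rot": [0, 0, 0], "gripper": 42},
    {"offset": [0, 0, 0], "delta_rot": [0, 0, 0], "gripper": 42},
    {"offset": [0, 0, 0], "delta_rot": [0, 0, 0], "gripper": 42},
    {"offset": [0, 0, 0.4], "delta_rot": [0, 0, 0], "gripper": 42},
    {"offset": [0, 0, 1.2], "delta_rot": [0, 0, 0], "gripper": 42},
    {"offset": [0, 0, 2], "delta_rot": [0, 0, 0], "gripper": 42},
    {"offset": [0, 0.5, 2.2], "delta_rot": [0, 0, 1], "gripper": 42},
    {"offset": [0, 1.3, 2.2], "delta_rot": [0, 0, 2], "gripper": 42},
    {"offset": [0, 2.2, 2.2], "delta_rot": [0, 0, 3], "gripper": 42},
    {"offset": [0, 3.2, 2.2], "delta_rot": [0, 0, 4], "gripper": 42}
  ]
}}

```text
time_s: 41.6
eef_pos: [544.3, 78.7, 173.3]
tool_rot: [-2.981, 0.987, -0.005]
wrist_force: [0.5, 1.2, 0.1]
opening: 42.2
finger_force: 0.0
```

Request:
{"method": "carry_out", "body": {
  "plan": [
    {"offset": [-0.4, 1, 0], "delta_rot": [0, 0, 1], "gripper": 42},
    {"offset": [-0.8, 2, 0], "delta_rot": [0, 0, 2], "gripper": 42},
    {"offset": [-1, 2.6, 0], "delta_rot": [0, 0, 3], "gripper": 42},
    {"offset": [-1, 2.6, 0], "delta_rot": [0, 0, 4], "gripper": 42},
    {"offset": [-1, 2.6, 0], "delta_rot": [0, 0, 5], "gripper": 42},
    {"offset": [-1, 2.6, 0], "delta_rot": [0, 0, 6], "gripper": 42},
    {"offset": [-1, 2.6, 0], "delta_rot": [0, 0, 7], "gripper": 42},
    {"offset": [-1, 2.6, 0], "delta_rot": [0, 0, 8], "gripper": 42},
    {"offset": [-1, 2.6, 0], "delta_rot": [0, 0, 9], "gripper": 42},
    {"offset": [-1, 2.6, 0], "delta_rot": [0, 0, 10], "gripper": 42}
  ]
}}

```text
time_s: 42.6
eef_pos: [504.1, 182.3, 172.9]
tool_rot: [2.918, 1.162, 0.004]
wrist_force: [0.3, -0.5, 0.4]
opening: 42.1
finger_force: 0.0
```

```bash
cat >> h.py <<'E'
def foot(c,u,v,z):  # top view: white foot near pixel
    h=cv2.cvtColor(c["frame"],cv2.COLOR_RGB2HSV); w=cv2.inRange(h,(0,0,170),(180,35,255)); k=np.zeros_like(w); k[v-20:v+20,u-25:u+28]=w[v-20:v+20,u-25:u+28]
    k=cv2.morphologyEx(k,cv2.MORPH_CLOSE,np.ones((5,5))); cs=max(cv2.findContours(k,0,1)[0],key=cv2.contourArea)[:,0]
    return cv2.minAreaRect(np.array([onz(c,a,b,z)[:2] for a,b in cs],np.float32))
E
python3 -c "
from h import *
st();c=cam('top');np.savez('top11.npz',**c);s=cam('scene');np.savez('scene11.npz',**s)
for b in blobs(c,(105,130,60),(125,255,255),(200,430,225,300),15): print(b[0],b[1],onz(c,*b[0],89),onz(c,*b[0],69))
for b in blobs(c,(18,190,140),(30,255,255),(340,415,228,270),5): print('yel',b[0],b[1],onz(c,*b[0],54))
print(foot(c,238,267,5))
P=deproj(c)
x0=dict(np.load('top0.npz'))
# band profile: heights along right stub axis
o=np.array([630.1,-12.9]);ax=np.array([.9878,.1556]);ay=np.array([-.1556,.9878])
for xm in range(-124,-62,4):
    u,v=proj(c,(*(o+ax*xm-50*ay),56)); u,v=int(round(u)),int(round(v)); print(xm,(u,v),P[v,u,2].round(1),c['frame'][v,u],x0['frame'][v,u])
"
```

```text
t 42.6 pos [504.1 182.3 172.9] yawx 43.4 tilt 0.14 J [0.27 0.32 1.69 0.   1.13 1.08] F [ 0.3 -0.5  0.4] T [-0.    0.03 -0.  ] op 42.1 ff 0.0
[387.54545455 242.5       ] [383 238   9   9  44] [544.45297081 -49.76254322  89.        ] [546.71831612 -53.01197142  69.        ]
[220.76470588 264.61764706] [217 261   8   7  34] [490.68419938 358.63619153  89.        ] [492.05450054 362.18503838  69.        ]
[347.23728814 293.59322034] [343 289   8  11  59] [419.84929957  50.68069963  89.        ] [420.0404709  49.1032668  69.       ]
[364. 298.] [362 297   5   3  15] [409.15983151  10.15390979  89.        ] [409.17306413   7.9018611   69.        ]
yel [395.77272727 238.09090909] [392 237   8   3  22] [559.62394544 -76.52859737  54.        ]
yel [357.09174312 248.78899083] [352 243  11  12 109] [532.54378954  21.81504831  54.        ]
yel [396.5 246.8] [393 246   9   3  20] [537.4540056  -77.86331891  54.        ]
yel [399.8 251.4] [399 250   2   4   5] [525.77192469 -85.93111594  54.        ]
((481.8165283203125, 346.481689453125), (80.3037109375, 93.95746612548828), 1.2584819793701172)
-124 (398, 255) 53.0 [194 147  68] [193 147  66]
-120 (398, 254) 49.2 [216 162  54] [216 163  57]
-116 (398, 252) 46.9 [222 169  63] [220 165  56]
-112 (397, 251) 54.9 [202 154  56] [199 149  52]
-108 (397, 249) 51.8 [144 106  55] [143 109  57]
-104 (397, 248) 56.7 [139 116  30] [141 116  34]
-100 (397, 246) 51.9 [239 212   0] [244 224   9]
-96 (396, 245) 57.9 [217 191 143] [241 218  10]
-92 (396, 243) 59.4 [219 224 230] [241 219  10]
-88 (396, 241) 61.9 [212 212 213] [241 220  10]
-84 (395, 240) 58.9 [210 182 120] [241 219  10]
-80 (395, 238) 55.4 [243 209   5] [242 208   9]
-76 (395, 237) 54.8 [163 139   3] [161 136   4]
-72 (395, 235) 55.9 [46 49 53] [44 48 50]
-68 (394, 234) 54.3 [43 42 43] [44 47 47]
-64 (394, 232) 53.9 [53 49 53] [49 46 49]
```

The right clamp's band is centred on the stripe, with equal yellow left on both sides. The second clamp was knocked: its knob is now at px (221,265). I'll measure its pose using a text mask, with no picture.

```bash
python3 -c "
from h import *
c=dict(np.load('top11.npz'))
h=cv2.cvtColor(c['frame'],cv2.COLOR_RGB2HSV)
for v in range(246,292):
    print(v,''.join('B' if 100<=a<=125 and s>120 else 'r' if (a<8 or a>172) and s>140 else '#' if s<28 and b>170 else '+' if s<45 and b>110 else 'o' if b<=110 else '.' for a,s,b in h[v,200:265].astype(int)))
"
```

```text
246 .....+.......oo......oooooo..............+........ooo....ooo.....
247 ......................ooooo..+...........+.........oo....ooo.....
248 ......+.++++..........ooooo..+.................o...oo....oooo....
249 .......++.++.........ooooo............+............ooo...oooo....
250 .+.........+................+........+.....++......ooo....ooo....
251 ++........++.......+.....................+.........ooo....oooo...
252 ............................................+.......oo....oooo...
253 ......................+.......++....................oo....ooooo..
254 +.............++......+.......++....................ooo...ooooo..
255 ..............+.+........+++++.............+.+......ooo....ooooo.
256 .............+++........######+...........+++++......oo....ooooo.
257 ........................##########+.......+++++......oo....oooooo
258 .......................+#############+++...+..+......ooo...oooooo
259 .........+++...........+#################+++.........ooo....ooooo
260 .......+.+++.......###+######################+.......ooo....ooooo
261 ............+....+#.BB..+#####################
[... 1419 characters left out ...]

282 rrrrrro+##########...++++.+..++...++.....+###.....+++.....ooo....
283 rrrrrrr+##########.....++.++.++..+++...............++.....ooo....
284 rrrrrrr+##########...++..++++++++.........................ooo....
285 rrrrrrr+##########...+.++++.+++.+++.+...............+......ooo...
286 rrrrrrr+##########.....+..++++++++++.......................ooo...
287 rrrrrro+##########+........++++++++++++.....+..............ooo...
288 rrrrrr+###########+......+++++++++.+.+++.............+......oo...
289 rrrrro############+......++.+++.+++..+...+.+........++......oo...
290 rrrrr+#############......+++++++++++++.+.+..........++......ooo..
291 rrr.+##############........++++++++.++..++..................ooo..
```

Request:
{"method": "carry_out", "body": {
  "plan": [
    {"offset": [0, 0.5, 0], "delta_rot": [0, 0, 1], "gripper": 42},
    {"offset": [-0.1, 1.3, 0], "delta_rot": [0, 0, 2], "gripper": 42},
    {"offset": [-0.2, 2.3, 0], "delta_rot": [0, 0, 3], "gripper": 42},
    {"offset": [-0.275, 3.3, 0], "delta_rot": [0, 0, 3.9], "gripper": 42},
    {"offset": [-0.275, 4.2, -0.3], "delta_rot": [0, 0, 3.9], "gripper": 42},
    {"offset": [-0.275, 4.5, -0.8], "delta_rot": [0, 0, 3.9], "gripper": 42},
    {"offset": [-0.275, 4.5, -1.5], "delta_rot": [0, 0, 3.9], "gripper": 42},
    {"offset": [-0.275, 4.5, -2.2], "delta_rot": [0, 0, 3.9], "gripper": 42},
    {"offset": [-0.275, 4.5, -2.65], "delta_rot": [0, 0, 3.9], "gripper": 42},
    {"offset": [-0.275, 4.5, -2.76], "delta_rot": [0, 0, 3.9], "gripper": 42}
  ]
}}

```text
time_s: 43.7
eef_pos: [490.9, 361.4, 59.8]
tool_rot: [-2.506, -1.894, 0.006]
wrist_force: [-0.5, 0.1, 0.4]
opening: 41.9
finger_force: 0.0
```

```bash
python3 -c "
from h import *
to(492,362,62);s=cam('scene')
for b in blobs(s,(100,110,40),(130,255,255),(255,330,240,310),4): print(b[0],b[1])
print('knob proj',proj(s,(492,362,62)),'shift?')
s0=np.load('scene11.npz')
for b in blobs(s0,(100,110,40),(130,255,255),(255,330,240,310),4): print('before',b[0],b[1])
"
```

```text
t 43.7 pos [490.9 361.4  59.8] yawx 74.2 tilt 0.21 J [0.57 0.54 1.65 0.   0.96 0.84] F [-0.5  0.1  0.4] T [-0.03  0.05  0.01] op 41.9 ff 0.0
units to go [0.03 0.01 0.06]
knob proj (np.float64(276.15687051225296), np.float64(283.20922069843016)) shift?
before [276.57142857 281.57142857] [275 281   4   2   7]
```

Request:
{"method": "carry_out", "body": {
  "plan": [
    {"offset": [0, 0, 0], "delta_rot": [0, 0, 0], "gripper": 20},
    {"offset": [0, 0, 0], "delta_rot": [0, 0, 0], "gripper": 12},
    {"offset": [0, 0, 0], "delta_rot": [0, 0, 0], "gripper": 12},
    {"offset": [0, 0, 0], "delta_rot": [0, 0, 0], "gripper": 12},
    {"offset": [0, 0, 0], "delta_rot": [0, 0, 0], "gripper": 12},
    {"offset": [0, 0, 0], "delta_rot": [0, 0, 0], "gripper": 12},
    {"offset": [0, 0, 0.2], "delta_rot": [0, 0, 0], "gripper": 12},
    {"offset": [0, 0, 0.6], "delta_rot": [0, 0, 0], "gripper": 12},
    {"offset": [0, 0, 1.2], "delta_rot": [0, 0, 0], "gripper": 12},
    {"offset": [0, 0, 1.8], "delta_rot": [0, 0, 0], "gripper": 12}
  ],
  "grip_force": 80
}}

```text
time_s: 44.75
eef_pos: [491.0, 361.1, 134.1]
tool_rot: [-2.504, -1.898, 0.005]
wrist_force: [0.3, 0.1, -1.4]
opening: 17.0
finger_force: 78.3
```

```bash
python3 -c "
from h import *
st()"
```

```text
t 44.8 pos [491.  361.1 134.1] yawx 74.3 tilt 0.19 J [ 0.56  0.45  1.57 -0.    1.12  0.84] F [ 0.3  0.1 -1.4] T [ 0.06  0.   -0.02] op 17.0 ff 78.3
```

Request:
{"method": "carry_out", "body": {
  "plan": [
    {"offset": [-0.05, -0.35, 0], "delta_rot": [0, 0, 0.2], "gripper": 12},
    {"offset": [-0.1, -1.1, 0], "delta_rot": [0, 0, 0.5], "gripper": 12},
    {"offset": [-0.25, -2.1, 0], "delta_rot": [0, 0, 0.9], "gripper": 12},
    {"offset": [-0.4, -3.2, 0], "delta_rot": [0, 0, 1.3], "gripper": 12},
    {"offset": [-0.5, -4.3, 0], "delta_rot": [0, 0, 1.7], "gripper": 12},
    {"offset": [-0.65, -5.4, 0], "delta_rot": [0, 0, 2.1], "gripper": 12},
    {"offset": [-0.8, -6.5, 0], "delta_rot": [0, 0, 2.5], "gripper": 12},
    {"offset": [-0.9, -7.4, -0.2], "delta_rot": [0, 0, 2.8], "gripper": 12},
    {"offset": [-1, -7.9, -0.4], "delta_rot": [0, 0, 3.05], "gripper": 12},
    {"offset": [-1, -8.125, -0.6], "delta_rot": [0, 0, 3.05], "gripper": 12}
  ]
}}

```text
time_s: 45.75
eef_pos: [450.5, 35.1, 109.8]
tool_rot: [-2.048, -2.381, 0.002]
wrist_force: [0.7, 0.5, -1.2]
opening: 16.9
finger_force: 78.5
```

Request:
{"method": "carry_out", "body": {
  "plan": [
    {"offset": [0, 0, -0.2], "delta_rot": [0, 0, 0], "gripper": 12},
    {"offset": [0, 0, -0.4], "delta_rot": [0, 0, 0], "gripper": 12},
    {"offset": [0, 0, -0.55], "delta_rot": [0, 0, 0], "gripper": 12},
    {"offset": [0, 0, -0.62], "delta_rot": [0, 0, 0], "gripper": 12},
    {"offset": [0, 0, -0.66], "delta_rot": [0, 0, 0], "gripper": 12},
    {"offset": [0, 0, -0.68], "delta_rot": [0, 0, 0], "gripper": 12},
    {"offset": [0, 0, -0.68], "delta_rot": [0, 0, 0], "gripper": 12},
    {"offset": [0, 0, -0.68], "delta_rot": [0, 0, 0], "gripper": 12},
    {"offset": [0, 0, -0.68], "delta_rot": [0, 0, 0], "gripper": 12},
    {"offset": [0, 0, -0.68], "delta_rot": [0, 0, 0], "gripper": 12}
  ]
}}

```text
time_s: 46.75
eef_pos: [451.7, 38.1, 85.2]
tool_rot: [2.044, 2.385, 0.001]
wrist_force: [-7.8, 0.5, 27.3]
opening: 17.1
finger_force: 82.0
```

```bash
python3 -c "
from h import *
to(452.1,37,82.9);s=cam('scene');np.savez('scene12.npz',**s)
h=cv2.cvtColor(s['frame'],cv2.COLOR_RGB2HSV)
k=np.array([452.1,37]);a=np.radians(9);o=k+27*np.array([np.sin(a),-np.cos(a)])
for p in((-28,36),(-28,-36),(28,-36),(28,36)): w=o+np.array([p[0]*np.cos(a)-p[1]*np.sin(a),p[0]*np.sin(a)+p[1]*np.cos(a)]); print(p,np.round(proj(s,(*w,25)),1))
for v in range(215,262):
    print(v,''.join('#' if q<45 and b>110 else 'o' if b<=80 else '.' for aa,q,b in h[v,315:385].astype(int)))
"
```

```text
t 46.8 pos [451.7  38.1  85.2] yawx 98.8 tilt 0.04 J [-0.01  0.34  1.97  0.    0.84 -0.16] F [-7.8  0.5 27.3] T [0.15 1.18 0.  ] op 17.1 ff 82.0
units to go [ 0.01 -0.03 -0.06]
(-28, 36) [361.1 251. ]
(-28, -36) [370.8 239.8]
(28, -36) [355.2 234.8]
(28, 36) [345.2 245.8]
215 ########################..ooooooooooooooo..ooooooo.....#.oooooooo...o.
216 #######################..ooooooooooooooo....oooooo.......ooo.......oo.
217 ######################...ooooooooooooooo....oooooo###...ooo...........
218 #####################..o...ooooooooooooo....oooooo.###..oo............
219 ####################...oo..##..oooooooooo..oooooo.....ooo.............
220 ###################..oo...#####.ooooooooo...ooooo.....oo..............
221 ###################..o...######.oooooooo....oooooo....o...............
222 ##################......#######.oooooooo..#.oooooooooo................
223 ################..oo...########..ooooooo.###ooooooooo.................
224 ###############.ooo......#########.o..oo####.ooooooo..................
225 ###############.oo.........########...oo###..oooooo..................o
22
[... 1997 characters left out ...]
...ooo........ooooo......
253 #########......................................ooooo..........ooooo...
254 ##.######.......................................oooooooo.....oooooooo.
255 ########.##......................................ooooooo........oooooo
256 .##.########..............................#........oooo.........oo..oo
257 ############.............................##..........oo.........o....o
258 #.#####..####.###........................####................o.ooo..oo
259 ..###.##.#########........................#####..............ooooooooo
260 .....####.#########.#...............#....########...........oooooooooo
261 ....####.##########..#...............#..###########.........oooooooooo
```

Request:
{"method": "carry_out", "body": {
  "plan": [
    {"offset": [-0.05, 0, 0.05], "delta_rot": [0, 0, 0], "gripper": 12},
    {"offset": [-0.05, 0, 0.05], "delta_rot": [0, 0, 0], "gripper": 12},
    {"offset": [-0.05, 0, 0.05], "delta_rot": [0, 0, 0], "gripper": 20},
    {"offset": [-0.05, 0, 0.05], "delta_rot": [0, 0, 0], "gripper": 42},
    {"offset": [-0.05, 0, 0.05], "delta_rot": [0, 0, 0], "gripper": 42},
    {"offset": [-0.05, 0, 0.05], "delta_rot": [0, 0, 0], "gripper": 42},
    {"offset": [-0.05, 0, 0.8], "delta_rot": [0, 0, 0], "gripper": 42},
    {"offset": [-0.05, 0, 1.8], "delta_rot": [0, 0, 0], "gripper": 42},
    {"offset": [-0.05, 1, 2], "delta_rot": [0, 0, 0], "gripper": 42},
    {"offset": [-0.05, 2, 2], "delta_rot": [0, 0, 0], "gripper": 42}
  ]
}}

```text
time_s: 47.8
eef_pos: [452.2, 117.2, 165.1]
tool_rot: [2.048, 2.377, 0.006]
wrist_force: [1.0, -0.5, 0.1]
opening: 41.8
finger_force: 0.0
```

Request:
{"method": "carry_out", "body": {
  "plan": [
    {"offset": [0, 1, 0], "delta_rot": [0, 0, 0], "gripper": 42},
    {"offset": [0, 2, 0], "delta_rot": [0, 0, 0], "gripper": 42},
    {"offset": [0, 2.6, 0], "delta_rot": [0, 0, 0], "gripper": 42},
    {"offset": [0, 2.6, 0], "delta_rot": [0, 0, 0], "gripper": 42},
    {"offset": [0, 2.6, 0], "delta_rot": [0, 0, 0], "gripper": 42},
    {"offset": [0, 2.6, 0], "delta_rot": [0, 0, 0], "gripper": 42},
    {"offset": [0, 2.6, 0], "delta_rot": [0, 0, 0], "gripper": 42},
    {"offset": [0, 2.6, 0], "delta_rot": [0, 0, 0], "gripper": 42},
    {"offset": [0, 2.6, 0], "delta_rot": [0, 0, 0], "gripper": 42},
    {"offset": [0, 2.6, 0], "delta_rot": [0, 0, 0], "gripper": 42}
  ]
}}

```text
time_s: 48.8
eef_pos: [450.1, 220.5, 163.0]
tool_rot: [2.047, 2.383, 0.0]
wrist_force: [-0.1, 0.3, 0.5]
opening: 42.3
finger_force: 0.0
```

```bash
python3 -c "
from h import *
st();c=cam('top');np.savez('top13.npz',**c)
for b in blobs(c,(105,130,60),(125,255,255),(325,430,225,300),12): print(b[0],b[1],onz(c,*b[0],86))
h=cv2.cvtColor(c['frame'],cv2.COLOR_RGB2HSV)
for v in range(238,292):
    print(v,''.join('B' if 100<=a<=125 and s>120 else 'Y' if 15<a<33 and s>190 else '#' if s<32 and b>150 else '+' if s<50 and b>110 else 'o' if b<=100 else '.' for a,s,b in h[v,322:422].astype(int)))
"
```

```text
t 48.8 pos [450.1 220.5 163. ] yawx 98.7 tilt 0.0 J [ 0.37  0.29  1.77 -0.    1.08  0.22] F [-0.1  0.3  0.5] T [ 0.01  0.   -0.01] op 42.3 ff 0.0
[387.82926829 242.68292683] [384 239   8   8  41] [544.33834818 -50.94023733  86.        ]
[351.25       280.94444444] [348 278   8   7  36] [450.52790406  40.31837819  86.        ]
[345.86538462 294.90384615] [343 290   8  10  52] [416.7173305   53.81495371  86.        ]
[363.92857143 298.        ] [362 297   5   3  14] [409.1621416    9.98974493  86.        ]
238 ++++..........o+###+++..ooooooooooooooo.........##.....##########+.B..YYYYYYYY.#######+##..........o
239 ++++..........oo...........oooooooooooo.........##+....+#+#####+.BBBB+.YYYYYYY.#######.##+..........
240 ++++.........................oooooooooo.........##+.....#+####+BBBBBB.........+#######.##+..........
241 +++++........................oooooooooo.........+#+.....##++++BB..BBBB+##########++###+##+..........
242 +++++...........+##..........oooooooooo.........+#+.....##++.o..##.BBB.##########++###++##..........
243 +++++............##+.........oooooY.YYY..........##.....###+o
[... 4379 characters left out ...]
########################ooooooooooooooooooooooo.oooooooooooooooooooooo
286 ++++++++++++.............#############################oooooooooooooooooooooooooooooooooooooooooooooo
287 +++++++++.++.............+############################+ooooooooooooooooooooooooooooooooooooooooooooo
288 ++++++++.++++............+############################+oooooooo...oooooooooooooooooooooooooooooooooo
289 ++++++...++++........#++++############################.ooo.........ooooooooooooooooooooooooooooooooo
290 +.+.+++++++++.......+BBBB.#######################+....ooo..............ooooooooooooooooooooooooooooo
291 ..++++++++++..+..++.#BBBB.################+.ooooooooo....................ooooooooooooooooooooooooooo
```

The clamp stands flat in the left mouth, yaw ≈7.5° and about 3.5 mm too far left. I'll regrip along x, correct the offset and slide it in.

Request:
{"method": "carry_out", "body": {
  "plan": [
    {"offset": [0.01, -0.5, 0], "delta_rot": [0, 0, 0], "gripper": 42},
    {"offset": [0.01, -1.4, 0], "delta_rot": [0, 0, -0.15], "gripper": 42},
    {"offset": [0.01, -2.5, 0], "delta_rot": [0, 0, -0.15], "gripper": 42},
    {"offset": [0.01, -3.5, 0], "delta_rot": [0, 0, -0.15], "gripper": 42},
    {"offset": [0.01, -4.3, 0], "delta_rot": [0, 0, -0.15], "gripper": 42},
    {"offset": [0.01, -4.52, 0], "delta_rot": [0, 0, -0.15], "gripper": 42},
    {"offset": [0.01, -4.52, -0.7], "delta_rot": [0, 0, -0.15], "gripper": 42},
    {"offset": [0.01, -4.52, -1.4], "delta_rot": [0, 0, -0.15], "gripper": 42},
    {"offset": [0.01, -4.52, -1.9], "delta_rot": [0, 0, -0.15], "gripper": 42},
    {"offset": [0.01, -4.52, -2.02], "delta_rot": [0, 0, -0.15], "gripper": 42}
  ]
}}

```text
time_s: 49.85
eef_pos: [448.9, 40.7, 80.3]
tool_rot: [-2.069, -2.36, 0.004]
wrist_force: [-0.5, 0.5, 1.2]
opening: 42.0
finger_force: 0.0
```

Request:
{"method": "carry_out", "body": {
  "plan": [
    {"offset": [0, 0, 0], "delta_rot": [0, 0, 0], "gripper": 12},
    {"offset": [0, 0, 0], "delta_rot": [0, 0, 0], "gripper": 12},
    {"offset": [0, 0, 0], "delta_rot": [0, 0, 0], "gripper": 12},
    {"offset": [0, 0, 0], "delta_rot": [0, 0, 0], "gripper": 12},
    {"offset": [0, 0, 0], "delta_rot": [0, 0, 0], "gripper": 12},
    {"offset": [0, 0, 0], "delta_rot": [0, 0, 0], "gripper": 12},
    {"offset": [0, 0, 0.03], "delta_rot": [0, 0, 0], "gripper": 12},
    {"offset": [0, -0.03, 0.05], "delta_rot": [0, 0, 0.1], "gripper": 12},
    {"offset": [0.01, -0.06, 0.05], "delta_rot": [0, 0, 0.18], "gripper": 12},
    {"offset": [0.01, -0.085, 0.04], "delta_rot": [0, 0, 0.18], "gripper": 12}
  ],
  "grip_force": 60
}}

```text
time_s: 50.85
eef_pos: [451.0, 36.6, 83.7]
tool_rot: [2.041, 2.388, 0.0]
wrist_force: [0.2, -0.3, -1.5]
opening: 17.7
finger_force: 58.6
```

Request:
{"method": "carry_out", "body": {
  "plan": [
    {"offset": [0.07, 0.011, 0], "delta_rot": [0, 0, 0], "gripper": 12},
    {"offset": [0.18, 0.028, 0], "delta_rot": [0, 0, 0], "gripper": 12},
    {"offset": [0.3, 0.047, 0], "delta_rot": [0, 0, 0], "gripper": 12},
    {"offset": [0.42, 0.066, 0], "delta_rot": [0, 0, 0], "gripper": 12},
    {"offset": [0.54, 0.085, 0], "delta_rot": [0, 0, 0], "gripper": 12},
    {"offset": [0.65, 0.102, 0], "delta_rot": [0, 0, 0], "gripper": 12},
    {"offset": [0.75, 0.118, 0], "delta_rot": [0, 0, 0], "gripper": 12},
    {"offset": [0.8, 0.126, 0], "delta_rot": [0, 0, 0], "gripper": 12},
    {"offset": [0.8, 0.126, 0], "delta_rot": [0, 0, 0], "gripper": 12},
    {"offset": [0.8, 0.126, 0], "delta_rot": [0, 0, 0], "gripper": 12}
  ]
}}

```text
time_s: 51.85
eef_pos: [482.6, 41.8, 83.6]
tool_rot: [-2.041, -2.388, 0.0]
wrist_force: [0.0, 0.3, -1.6]
opening: 18.2
finger_force: 58.7
```

```bash
python3 -c "
from h import *
to(527.2,48.8,83.3)"
```

```text
t 51.9 pos [482.6  41.8  83.6] yawx 99.0 tilt 0.03 J [-0.    0.37  1.9  -0.    0.87 -0.16] F [ 0.   0.3 -1.6] T [0.03 0.09 0.01] op 18.2 ff 58.7
units to go [ 1.12  0.17 -0.01]
```

Request:
{"method": "carry_out", "body": {
  "plan": [
    {"offset": [0.1, 0.016, 0], "delta_rot": [0, 0, 0], "gripper": 12},
    {"offset": [0.25, 0.039, 0], "delta_rot": [0, 0, 0], "gripper": 12},
    {"offset": [0.4, 0.063, 0], "delta_rot": [0, 0, 0], "gripper": 12},
    {"offset": [0.55, 0.086, 0], "delta_rot": [0, 0, 0], "gripper": 12},
    {"offset": [0.7, 0.11, 0], "delta_rot": [0, 0, 0], "gripper": 12},
    {"offset": [0.85, 0.133, 0], "delta_rot": [0, 0, 0], "gripper": 12},
    {"offset": [1, 0.157, 0], "delta_rot": [0, 0, 0], "gripper": 12},
    {"offset": [1.12, 0.175, 0], "delta_rot": [0, 0, 0], "gripper": 12},
    {"offset": [1.12, 0.175, 0], "delta_rot": [0, 0, 0], "gripper": 12},
    {"offset": [1.12, 0.175, 0], "delta_rot": [0, 0, 0], "gripper": 12}
  ]
}}

```text
time_s: 52.85
eef_pos: [527.6, 48.8, 83.6]
tool_rot: [-2.041, -2.388, 0.0]
wrist_force: [0.0, -0.6, -2.1]
opening: 17.8
finger_force: 59.0
```

```bash
python3 -c "
from h import *
to(527.2,48.8,82.1)"
```

```text
t 52.9 pos [527.6  48.8  83.6] yawx 99.0 tilt 0.02 J [ 0.01  0.42  1.81 -0.    0.91 -0.14] F [ 0.  -0.6 -2.1] T [ 0.04 -0.   -0.06] op 17.8 ff 59.0
units to go [-0.01 -0.   -0.04]
```

Request:
{"method": "carry_out", "body": {
  "plan": [
    {"offset": [0, 0, -0.035], "delta_rot": [0, 0, 0], "gripper": 12},
    {"offset": [0, 0, -0.035], "delta_rot": [0, 0, 0], "gripper": 42},
    {"offset": [0, 0, -0.035], "delta_rot": [0, 0, 0], "gripper": 42},
    {"offset": [0, 0, -0.035], "delta_rot": [0, 0, 0], "gripper": 42},
    {"offset": [0, 0, -0.035], "delta_rot": [0, 0, 1], "gripper": 42},
    {"offset": [0, 0, -0.035], "delta_rot": [0, 0, 2], "gripper": 42},
    {"offset": [0, 0, -0.035], "delta_rot": [0, 0, 3], "gripper": 42},
    {"offset": [0, 0, -0.035], "delta_rot": [0, 0, 4], "gripper": 42},
    {"offset": [0, 0, -0.035], "delta_rot": [0, 0, 5], "gripper": 42},
    {"offset": [0, 0, -0.035], "delta_rot": [0, 0, 6], "gripper": 42}
  ]
}}

```text
time_s: 53.85
eef_pos: [527.7, 48.8, 82.4]
tool_rot: [0.885, 3.014, 0.0]
wrist_force: [-0.3, 0.1, 0.4]
opening: 42.3
finger_force: 0.0
```

Request:
{"method": "carry_out", "body": {
  "plan": [
    {"offset": [0, 0, 0], "delta_rot": [0, 0, 1.05], "gripper": 42},
    {"offset": [0, 0, 0], "delta_rot": [0, 0, 2.1], "gripper": 42},
    {"offset": [0, 0, 0], "delta_rot": [0, 0, 3.15], "gripper": 42},
    {"offset": [0, 0, 0], "delta_rot": [0, 0, 4.2], "gripper": 42},
    {"offset": [0, 0, 0], "delta_rot": [0, 0, 5.25], "gripper": 42},
    {"offset": [0, 0, 0], "delta_rot": [0, 0, 6.3], "gripper": 42},
    {"offset": [0, 0, 0], "delta_rot": [0, 0, 7.35], "gripper": 42},
    {"offset": [0, 0, 0], "delta_rot": [0, 0, 8.4], "gripper": 42},
    {"offset": [0, 0, 0], "delta_rot": [0, 0, 9.45], "gripper": 42},
    {"offset": [0, 0, 0], "delta_rot": [0, 0, 10.5], "gripper": 42}
  ]
}}

```text
time_s: 54.85
eef_pos: [527.7, 48.8, 82.4]
tool_rot: [-1.36, 2.832, -0.0]
wrist_force: [0.3, -0.6, -0.1]
opening: 42.3
finger_force: 0.0
```

Request:
{"method": "carry_out", "body": {
  "plan": [
    {"offset": [0, 0, 0], "delta_rot": [0, 0, 0], "gripper": 30},
    {"offset": [0, 0, 0], "delta_rot": [0, 0, 0], "gripper": 12},
    {"offset": [0, 0, 0], "delta_rot": [0, 0, 0], "gripper": 12},
    {"offset": [0, 0, 0], "delta_rot": [0, 0, 0], "gripper": 12},
    {"offset": [0, 0, 0], "delta_rot": [0, 0, 0], "gripper": 12},
    {"offset": [0, 0, 0], "delta_rot": [0, 0, 0], "gripper": 12},
    {"offset": [0, 0, 0], "delta_rot": [0, 0, 0], "gripper": 12},
    {"offset": [0, 0, 0], "delta_rot": [0, 0, 0], "gripper": 12},
    {"offset": [0, 0, 0], "delta_rot": [0, 0, 0], "gripper": 12},
    {"offset": [0, 0, 0], "delta_rot": [0, 0, 0], "gripper": 12}
  ],
  "grip_force": 30
}}

```text
time_s: 55.85
eef_pos: [527.9, 48.8, 82.5]
tool_rot: [-1.351, 2.836, -0.0]
wrist_force: [1.1, -0.4, 2.4]
opening: 18.7
finger_force: 30.2
```

```bash
python3 -c "
from h import *
st()"
```

```text
t 55.9 pos [527.9  48.8  82.5] yawx -129.0 tilt 0.03 J [ 0.01  0.42  1.81 -0.    0.91 -2.45] F [ 1.1 -0.4  2.4] T [-0.07 -0.19 -0.02] op 18.7 ff 30.2
```

Request:
{"method": "carry_out", "body": {
  "plan": [
    {"offset": [0, 0, 0], "delta_rot": [0, 0, -1], "gripper": 12},
    {"offset": [0, 0, 0], "delta_rot": [0, 0, -2], "gripper": 12},
    {"offset": [0, 0, 0], "delta_rot": [0, 0, -3], "gripper": 12},
    {"offset": [0, 0, 0], "delta_rot": [0, 0, -4], "gripper": 12},
    {"offset": [0, 0, 0], "delta_rot": [0, 0, -5], "gripper": 12},
    {"offset": [0, 0, 0], "delta_rot": [0, 0, -6], "gripper": 12},
    {"offset": [0, 0, 0], "delta_rot": [0, 0, -7], "gripper": 12},
    {"offset": [0, 0, 0], "delta_rot": [0, 0, -8], "gripper": 12},
    {"offset": [0, 0, 0], "delta_rot": [0, 0, -9], "gripper": 12},
    {"offset": [0, 0, 0], "delta_rot": [0, 0, -10], "gripper": 12}
  ]
}}

```text
time_s: 56.85
eef_pos: [527.9, 48.1, 82.5]
tool_rot: [0.795, 3.038, -0.002]
wrist_force: [0.7, -2.5, 3.4]
opening: 18.8
finger_force: 30.5
```

Request:
{"method": "carry_out", "body": {
  "plan": [
    {"offset": [0, 0, 0], "delta_rot": [0, 0, -1], "gripper": 12},
    {"offset": [0, 0, 0], "delta_rot": [0, 0, -2], "gripper": 12},
    {"offset": [0, 0, 0], "delta_rot": [0, 0, -3], "gripper": 12},
    {"offset": [0, 0, 0], "delta_rot": [0, 0, -4], "gripper": 12},
    {"offset": [0, 0, 0], "delta_rot": [0, 0, -5], "gripper": 12},
    {"offset": [0, 0, 0], "delta_rot": [0, 0, -6], "gripper": 12},
    {"offset": [0, 0, 0], "delta_rot": [0, 0, -7], "gripper": 12},
    {"offset": [0, 0, 0], "delta_rot": [0, 0, -8], "gripper": 12},
    {"offset": [0, 0, 0], "delta_rot": [0, 0, -9], "gripper": 12},
    {"offset": [0, 0, 0], "delta_rot": [0, 0, -10], "gripper": 12}
  ]
}}

```text
time_s: 57.85
eef_pos: [526.8, 48.2, 82.7]
tool_rot: [2.563, 1.817, -0.003]
wrist_force: [-0.7, -1.7, 7.3]
opening: 18.7
finger_force: 30.8
```

Request:
{"method": "carry_out", "body": {
  "plan": [
    {"offset": [0, 0, 0.015], "delta_rot": [0, 0, -1], "gripper": 12},
    {"offset": [0, 0, 0.02], "delta_rot": [0, 0, -2], "gripper": 12},
    {"offset": [0, 0, 0.025], "delta_rot": [0, 0, -3], "gripper": 12},
    {"offset": [0, 0, 0.03], "delta_rot": [0, 0, -4], "gripper": 12},
    {"offset": [0, 0, 0.035], "delta_rot": [0, 0, -5], "gripper": 12},
    {"offset": [0, 0, 0.04], "delta_rot": [0, 0, -6], "gripper": 12},
    {"offset": [0, 0, 0.045], "delta_rot": [0, 0, -7], "gripper": 12},
    {"offset": [0, 0, 0.05], "delta_rot": [0, 0, -8], "gripper": 12},
    {"offset": [0, 0, 0.055], "delta_rot": [0, 0, -9], "gripper": 12},
    {"offset": [0, 0, 0.06], "delta_rot": [0, 0, -10], "gripper": 12}
  ]
}}

```text
time_s: 58.85
eef_pos: [526.6, 48.6, 84.6]
tool_rot: [3.13, -0.256, -0.003]
wrist_force: [-0.7, -0.6, 2.1]
opening: 18.8
finger_force: 30.4
```

```bash
python3 -c "
from h import *
st(); print(bot.sense()['joint_efforts'][5])"
```

```text
t 58.9 pos [526.6  48.6  84.6] yawx -9.4 tilt 0.12 J [ 0.01  0.42  1.81 -0.    0.92  1.75] F [-0.7 -0.6  2.1] T [-0.29  0.12  0.06] op 18.8 ff 30.4
-1.4369920268654823
```

Request:
{"method": "carry_out", "body": {
  "plan": [
    {"offset": [0, 0, 0], "delta_rot": [0, 0, -0.4], "gripper": 12},
    {"offset": [0, 0, 0], "delta_rot": [0, 0, -0.8], "gripper": 12},
    {"offset": [0, 0, 0], "delta_rot": [0, 0, -1.2], "gripper": 12},
    {"offset": [0, 0, 0], "delta_rot": [0, 0, -1.6], "gripper": 12},
    {"offset": [0, 0, 0], "delta_rot": [0, 0, -2], "gripper": 12},
    {"offset": [0, 0, 0], "delta_rot": [0, 0, -2.4], "gripper": 12},
    {"offset": [0, 0, 0], "delta_rot": [0, 0, -2.8], "gripper": 12},
    {"offset": [0, 0, 0], "delta_rot": [0, 0, -3.2], "gripper": 12},
    {"offset": [0, 0, 0], "delta_rot": [0, 0, -3.6], "gripper": 12},
    {"offset": [0, 0, 0], "delta_rot": [0, 0, -4], "gripper": 12}
  ]
}}

```text
time_s: 59.85
eef_pos: [526.8, 49.2, 84.7]
tool_rot: [2.941, -1.105, -0.002]
wrist_force: [-0.9, 0.1, 4.0]
opening: 18.5
finger_force: 30.5
```

```bash
python3 -c "
from h import *
st(); print(bot.sense()['joint_efforts'][5])"
```

```text
t 59.9 pos [526.8  49.2  84.7] yawx -41.2 tilt 0.09 J [0.01 0.42 1.81 0.   0.92 2.3 ] F [-0.9  0.1  4. ] T [ 0.09  0.16 -0.01] op 18.5 ff 30.5
-0.54872777312994
```

Request:
{"method": "carry_out", "body": {
  "plan": [
    {"offset": [0, 0, 0.01], "delta_rot": [0, 0, 0], "gripper": 12},
    {"offset": [0, 0, 0.025], "delta_rot": [0, 0, 0], "gripper": 12},
    {"offset": [0, 0, 0.025], "delta_rot": [0, 0, 0], "gripper": 12},
    {"offset": [0, 0, 0.025], "delta_rot": [0, 0, 0], "gripper": 12},
    {"offset": [0, 0, 0.025], "delta_rot": [0, 0, 0], "gripper": 12},
    {"offset": [0, 0, 0.025], "delta_rot": [0, 0, 0], "gripper": 12},
    {"offset": [0, 0, 0.025], "delta_rot": [0, 0, 0], "gripper": 12},
    {"offset": [0, 0, 0.025], "delta_rot": [0, 0, 0], "gripper": 12},
    {"offset": [0, 0, 0.025], "delta_rot": [0, 0, 0], "gripper": 12},
    {"offset": [0, 0, 0.025], "delta_rot": [0, 0, 0], "gripper": 12}
  ]
}}

```text
time_s: 60.85
eef_pos: [527.0, 48.7, 85.3]
tool_rot: [2.942, -1.101, -0.002]
wrist_force: [-2.1, -0.8, -6.3]
opening: 18.6
finger_force: 29.6
```

Request:
{"method": "carry_out", "body": {
  "plan": [
    {"offset": [0, 0, -0.01], "delta_rot": [0, 0, -0.2], "gripper": 12},
    {"offset": [0, 0, -0.02], "delta_rot": [0, 0, -0.4], "gripper": 12},
    {"offset": [0, 0, -0.025], "delta_rot": [0, 0, -0.6], "gripper": 12},
    {"offset": [0, 0, -0.025], "delta_rot": [0, 0, -0.8], "gripper": 12},
    {"offset": [0, 0, -0.025], "delta_rot": [0, 0, -1], "gripper": 12},
    {"offset": [0, 0, -0.025], "delta_rot": [0, 0, -1], "gripper": 12},
    {"offset": [0, 0, -0.025], "delta_rot": [0, 0, -1], "gripper": 12},
    {"offset": [0, 0, -0.025], "delta_rot": [0, 0, -1], "gripper": 12},
    {"offset": [0, 0, -0.025], "delta_rot": [0, 0, -1], "gripper": 12},
    {"offset": [0, 0, -0.025], "delta_rot": [0, 0, -1], "gripper": 12}
  ]
}}

```text
time_s: 61.85
eef_pos: [527.9, 48.9, 84.9]
tool_rot: [-2.858, 1.304, -0.001]
wrist_force: [-3.6, 0.7, 4.2]
opening: 18.7
finger_force: 30.6
```

```bash
python3 -c "
from h import *
T=[]
for i in range(10):
    s=cam('scene'); q=bot.sense(); T.append(np.r_[q['wrist_force'],q['wrist_torque'],q['joint_efforts'][5],q['qpos'][5]])
T=np.array(T);print(T.mean(0).round(3),T.std(0).round(3)); st()"
```

```text
[-4.136  0.949  4.975  0.008  0.844  0.008  0.005  2.439] [0.352 0.491 0.651 0.034 0.067 0.024 0.001 0.   ]
t 62.4 pos [528.   48.9  84.8] yawx -49.0 tilt 0.04 J [0.01 0.42 1.8  0.   0.92 2.44] F [-4.1  1.   5.1] T [0.01 0.71 0.05] op 18.7 ff 30.6
```

No play up or down (about 10 N/mm both ways), so the left clamp is snug. Release, retreat and do a final numeric check.

Request:
{"method": "carry_out", "body": {
  "plan": [
    {"offset": [0, 0, -0.0], "delta_rot": [0, 0, 0], "gripper": 42},
    {"offset": [0, 0, 0], "delta_rot": [0, 0, 0], "gripper": 42},
    {"offset": [0, 0, 0], "delta_rot": [0, 0, 0], "gripper": 42},
    {"offset": [0, 0, 0.4], "delta_rot": [0, 0, 0], "gripper": 42},
    {"offset": [0, 0, 1.2], "delta_rot": [0, 0, 0], "gripper": 42},
    {"offset": [0, 0, 2], "delta_rot": [0, 0, 0], "gripper": 42},
    {"offset": [-0.3, 0.7, 2.4], "delta_rot": [0, 0, 1], "gripper": 42},
    {"offset": [-0.6, 1.6, 2.4], "delta_rot": [0, 0, 2], "gripper": 42},
    {"offset": [-0.9, 2.6, 2.4], "delta_rot": [0, 0, 3], "gripper": 42},
    {"offset": [-1, 3.6, 2.4], "delta_rot": [0, 0, 4], "gripper": 42}
  ]
}}

```text
time_s: 63.35
eef_pos: [486.9, 193.8, 181.1]
tool_rot: [-3.108, 0.458, -0.001]
wrist_force: [0.3, 0.9, 0.1]
opening: 42.0
finger_force: 0.0
```

```bash
python3 -c "
from h import *
st();c=cam('top');np.savez('top14.npz',**c)
P=np.mean([deproj(cam('top'))[...,2] for i in range(8)],0)
o=np.array([630.1,-12.9]);ax=np.array([.9878,.1556]);ay=np.array([-.1556,.9878])
for yy in(50,-50):
  for xm in range(-112,-72,4):
    u,v=proj(c,(*(o+ax*xm+yy*ay),56)); u,v=int(round(u)),int(round(v)); print(yy,xm,(u,v),P[v,u].round(1),c['frame'][v,u])
for yy in(50,-50):
  for d in ((-112,25),(-72,-25),(-112,-25)):
    u,v=proj(c,(*(o+ax*d[0]+(yy+d[1])*ay),26)); print('foot z',yy,d,P[int(round(v)),int(round(u))].round(1))
for b in blobs(c,(105,130,60),(125,255,255),(325,430,225,300),12): print(b[0],b[1],onz(c,*b[0],89), P[b[2]].mean().round(1))
for b in blobs(c,(0,150,90),(8,255,255),(170,225,255,312),30): print('cap',b[0],onz(c,*b[0],37))
x0=dict(np.load('top0.npz'))
for nm,bx in(('bat',(250,280,218,242)),('carton',(285,303,220,250)),('jar',(480,510,200,225))):
  for q in(x0,c):
    lo,hi=((40,90,60),(85,255,255)) if nm=='jar' else ((95,100,60),(130,255,255))
    print(nm,[(b[0].round(1),b[1][4]) for b in blobs(q,lo,hi,bx,25)])
"
```

```text
t 63.4 pos [486.9 193.8 181.1] yawx -16.8 tilt 0.05 J [ 0.3   0.3   1.7  -0.    1.14  2.16] F [0.3 0.9 0.1] T [ 0.01 -0.06 -0.03] op 42.0 ff 0.0
50 -112 (358, 257) 54.4 [228 170  59]
50 -108 (358, 255) 54.9 [119  94  52]
50 -104 (358, 254) 56.5 [177 143   3]
50 -100 (358, 252) 56.5 [239 212   0]
50 -96 (357, 251) 56.1 [208 184 137]
50 -92 (357, 249) 60.1 [217 222 228]
50 -88 (357, 248) 60.1 [215 216 222]
50 -84 (356, 246) 56.3 [227 196  96]
50 -80 (356, 244) 55.9 [234 191   2]
50 -76 (356, 243) 56.5 [125 105  33]
-50 -112 (397, 251) 53.6 [203 149  60]
-50 -108 (397, 249) 54.4 [138 107  54]
-50 -104 (397, 248) 56.7 [138 116  19]
-50 -100 (397, 246) 57.9 [240 214   0]
-50 -96 (396, 245) 55.9 [213 188 139]
-50 -92 (396, 243) 57.9 [217 221 227]
-50 -88 (396, 241) 60.7 [216 217 218]
-50 -84 (395, 240) 56.2 [202 177 113]
-50 -80 (395, 238) 56.0 [242 210   5]
-50 -76 (395, 237) 55.7 [163 137   3]
foot z 50 (-112, 25) 186.6
foot z 50 (-72, -25) 26.8
foot z 50 (-112, -25) 27.1
foot z -50 (-112, 25) 26.6
foot z -50 (-72, -25) 27.6
foot z -50 (-112, -25) 28.5
[387.74418605 242.58139535] [383 238   9   9  43] [544.25103036 -50.24709142  89.        ] 92.9
[347.97222222 249.08333333] [344 246   8   7  36] [528.33468145  47.69966923  89.        ] 91.4
[346.66197183 293.92957746] [343 289   8  11  71] [419.04097026  52.08553625  89.        ] -0.1
[364. 298.] [362 297   5   3  14] [409.15983151  10.15390979  89.        ] 9.0
cap [196.79710145 284.4589372 ] [444.03780806 427.50713693  37.        ]
bat [(array([263.7, 229.5]), np.int32(145))]
bat []
carton [(array([294.2, 235.1]), np.int32(135))]
carton []
jar [(array([505.5, 206.9]), np.int32(82)), (array([495.2, 211. ]), np.int32(150))]
jar [(array([505.5, 207. ]), np.int32(83)), (array([495.3, 211.1]), np.int32(151))]
```

Request:
{"method": "carry_out", "body": {
  "plan": [
    {"offset": [-0.3, 0.6, 1], "delta_rot": [0, 0, 0], "gripper": 42},
    {"offset": [-0.6, 1.6, 1.5], "delta_rot": [0, 0, 0], "gripper": 42},
    {"offset": [-1, 2.6, 1.5], "delta_rot": [0, 0, 0], "gripper": 42},
    {"offset": [-1.3, 3.6, 1.5], "delta_rot": [0, 0, 0], "gripper": 42},
    {"offset": [-1.6, 4.6, 1.5], "delta_rot": [0, 0, 0], "gripper": 42},
    {"offset": [-1.8, 5.2, 1.5], "delta_rot": [0, 0, 0], "gripper": 42},
    {"offset": [-1.8, 5.2, 1.5], "delta_rot": [0, 0, 0], "gripper": 42},
    {"offset": [-1.8, 5.2, 1.5], "delta_rot": [0, 0, 0], "gripper": 42},
    {"offset": [-1.8, 5.2, 1.5], "delta_rot": [0, 0, 0], "gripper": 42},
    {"offset": [-1.8, 5.2, 1.5], "delta_rot": [0, 0, 0], "gripper": 42}
  ]
}}

```text
time_s: 64.8
eef_pos: [416.2, 399.3, 240.7]
tool_rot: [3.106, -0.468, -0.0]
wrist_force: [0.0, -0.4, 0.4]
opening: 42.1
finger_force: 0.0
```

```bash
python3 -c "
from h import *
st();c=cam('top');x0=dict(np.load('top0.npz'))
for nm,bx in(('bat',(250,280,218,242)),('carton',(285,303,220,250))):
  for q in(x0,c): print(nm,[(b[0].round(1),b[1][4]) for b in blobs(q,(95,100,60),(130,255,255),bx,25)])
bot.sign_off()"
```

```text
t 64.8 pos [416.2 399.3 240.7] yawx -17.2 tilt 0.03 J [ 0.69  0.31  1.51 -0.    1.32  2.56] F [ 0.  -0.4  0.4] T [ 0.06 -0.02 -0.05] op 42.1 ff 0.0
bat [(array([263.7, 229.5]), np.int32(145))]
bat [(array([263.8, 229.5]), np.int32(143))]
carton [(array([294.2, 235.1]), np.int32(135))]
carton [(array([294.1, 235.2]), np.int32(134))]
the job is handed in; nothing more can be done
```

The job is handed in at about 65 s: the cap is in the tray, each clamp is centred on its own stub's yellow stripe and tightened (judged snug from zero play and band height, since the torque was too noisy to read), and the battery, carton and jar have not moved.

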